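# Put the reagent bottle away in the sliding-sash enclosure

### The job

The tall amber reagent bottle has been left out on the bench. Slide the enclosure's rear sash pane fully back behind the front pane, carry the bottle in upright and stand it on the floor of the spill tray. Then leave both panes fully shut, with everything else where it was.

Things in the scene. Friction and masses are not known exactly. Their poses are not given: they have to be found in the camera images.
- hood: Fixed bench-top ventilated enclosure, 600 mm wide, 400 deep, 324 high: white base, clear panels, aluminium frame, grey duct collar on the roof. Origin: middle of its front bottom edge, bench height; x points into it, y to the left seen from the robot, z up. Inside floor 12 mm above the bench, inside y -280 to 280. A blue hot plate with a flask stands fixed in the right bay (y -250 to -90).
- sill (a point): Middle (hood y 0) of the upper edge of the bottom track of the sloping sash front; 600 long, fixed, hood x 23 mm, z 71. What goes in passes over it. The front (outer face of the front pane) is a plane that leans back, 50 deg from horizontal: hood (x 12, z 52) up to (x 234, z 316).
- header (a point): Middle (hood y 0) of the lower edge of the fixed top track: hood x 220 mm, z 299 (its inner side comes down to z 280). Track and clear roof (top at z 324) cover everything behind it, so the inside is reached only through the sloping front, 300 mm high along the slope. Left bay hood y 0 to 280, shut by the rear pane; right bay y -280 to 0, by the front pane.
- rear_pane (a joint): Position (m) of the pane in the rear groove of the double track: 0 = shut, covering hood y -10 to 280 mm; grows as it slides right (hood -y) behind the front pane; stop at 0.235. Clear pane with aluminium edges, 290 wide, slides with about 2.5 N and stays where it is left. Starts shut or up to 60 mm open.
- front_pane (a joint): Position (m) of the pane in the front groove: 0 = shut, covering hood y -280 to 10 mm; grows as it slides left (hood +y), to 0.235. Same size and friction. Starts drawn 30 to 90 mm left. Its left edge and the rear pane's pull meet when the two joint values add up to 0.239; pushed on, the rear pane's pull then pushes the front pane right, towards shut.
- rear_pane_pull (a point): Grasp point on the rear pane's pull, a black fin near its left edge (hood y 255 mm when shut), 12 mm thick along hood y, 120 long up the slope, standing out square to the pane, 36 mm from the front pane's face. Point: half-way along, mid-thickness, 24 mm out from the front pane's face. Moves with the pane; axes parallel to the hood's.
- front_pane_pull (a point): The same point on the front pane's pull, an equal black fin near its right edge (hood y -255 mm when shut). Axes parallel to the hood's.
- tray_floor (a point): Fixed white spill tray in the enclosure's left bay: outside 118 (x) by 138 (y) mm, walls 4 thick, rim 26 above its floor. The point is the centre of its inner floor (16 mm above the bench). Axes parallel to the hood's.
- bottle_mid (a point): The bottle to put away: amber glass, 60 mm diameter, straight sides to 95 mm height, then a narrow neck and a black cap 35 mm in diameter; 140 mm high in all, about 0.4 kg, loose, upright. The point is on its axis, 70 mm above its base. z along its axis.
- jar_mid (a point): Bystander on the bench: squat amber jar with a wide black lid, 72 mm diameter, 84 high, loose. Point on its axis, 42 above its base.
- wash_bottle_mid (a point): Bystander on the bench: white plastic wash bottle, 68 mm diameter, 146 high, with a thin spout up to 180 high that sticks out 48 mm from its axis; loose. Point on its axis, 70 above its base.
- beaker_mid (a point): Bystander inside the enclosure, behind and to the right of the tray: glass beaker, 68 mm diameter, 90 high, loose. Point on its axis, 45 above its base.

How it is judged:
By the outcome, as a careful person would: the job done as asked, in the order asked, and still so for the second after the job is handed in, with the robot touching nothing.
It also fails if it takes over 64 s, if anything falls off the work surface, if the arm or the gripper's body presses on something with over 40 N, if the wrist force passes 120 N, or if a joint passes its speed limit or range.

### The arm

A 6-joint arm with a two-finger parallel gripper is mounted at the origin on the work surface. World frame = base frame: x ahead of the robot, y to its left, z up, the work surface at z = 0. Lengths are in m, angles in rad, forces in N, time in s.
With the tool pointing down it reaches from about 0.275 to 1 m from the base axis. Payload 8.4 kg.
Tool frame: the origin (TCP) lies on the centre line of the jaws, within the pads' length; the fingertips stand 14 mm ahead of it and the grasp point (between the pads) lies 5 mm behind it; z points along the fingers, y is the direction in which the jaws open and shut (so a half turn about z gives the same grasp; the last joint's range is limited). The gripper opens to 85 mm and grips with 20 to 120 N. Pads are 22 mm wide; open, the fingers measure 114 mm over their backs; the gripper's body (76 mm by 85 mm) begins 54 mm behind the grasp point. The pads swing forward as they close: fully open they stand 13 mm farther back than shut.
Start: joints at [-1.16, 0.353, 1.633, -0, 1.155, -0.002], TCP at [0.251, -0.573, 0.245] pointing down, gripper open.
Joint ranges: [-2.63, 2.63], [-0.92, 2.1], [0.06, 2.66], [-1.3, 4.44], [0, 2.69], [-3.02, 3.02]. Speed limits (rad/s): [2.22, 2.22, 2.79, 3.14, 3.14, 3.14].

### API

Orientations are given as a rotation vector (axis times angle).
In Python, from plant import arm gives the robot as it stands.
- The arm moves only by the tool apply_moves, never from a script. Its argument "increments" is a list of rows, each an object of numbers: "tx", "ty", "tz": the shift along the tool's x, y, z normalised to -1 to 1, where 1 is 0.04 m; "wx", "wy", "wz": the turn, a rotation vector about the tool's x, y, z normalised to -1 to 1, where 1 is 6 degrees; "grip": the closure, from 0 (fully open) to 1 (shut). In form: [{"tx": .., "ty": .., "tz": .., "wx": .., "wy": .., "wz": .., "grip": ..}, ...]. A call has 1 to 12 rows; each row shifts and turns the commanded pose from where the row before left it, along the tool's axes as they then stand; what a row does not reach is not made up. A row lasts 1/12 s, in which the tool goes at most 41.7 mm and 7.16 degrees, less where a joint would pass 70% of its speed; a pose out of reach is approached as far as the arm can. A call with a number of a shift or a turn outside -1 to 1 is refused whole. A call with a gripper value outside its range is refused whole. The fingers move at their own pace and stop on an object; "force" is the grip in N (left out, the last holds). Time passes only in rows, so rows that do not move let the fingers close. It gives the time, the measured TCP pose, the force and the opening at its end, in the units of the state.
- arm.sense(): the state, without advancing time (a new reading comes with each control period).
- arm.snapshot(name): name is "scene" or "top" or "wrist"; returns the picture (400x640x3 uint8, red, green, blue); there is no depth.
- arm.camera_model(name): a dict with "intrinsics" (3x3 intrinsics, pixels), "distortion" ([k1, k2, p1, p2, k3] as OpenCV has them; the pictures are not rectified), "pose" (4x4, takes a point from camera to world coordinates). Camera axes: x right, y down, z forward; pixel columns grow to the right and rows downward; lengths in m; the calibration is good to about 2 mm. A picture is of the moment at which its call begins: read the wrist's pose just before it. camera_model takes no time and is no camera call; for the wrist camera it gives the pose at the moment of the call.
- arm.hand_in(): hands the job in, once; it reports no verdict.
The state is a dict: "time": time; "joint_positions": joint angles; "dq": joint speeds; "joint_efforts": joint torques, N m; "eef_pos": TCP position; "ee_rot": TCP orientation; "ft_force": force on the tool from outside, world axes, zero at the start; "torque": the same for the moment, N m; "finger_gap": opening from 0.0 (shut) to 1.0 (fully open).
Only numpy, scipy, OpenCV 4.12 (cv2) and the standard library are available. Lean on these libraries where they do the work, as an engineer would, in place of code of your own. Each camera call takes 0.05 s, during which the arm holds its last target. There are 200 camera calls.

## Working session

There is one attempt and no reset: what is moved stays moved. The work goes in short steps, Python scripts to look and compute and a tool call to move; the robot and the scene stay as the last step left them, time stands still between calls to the robot, and variables do not carry over. Pictures are saved under pics/ and viewed, about 8 in all and at most 12, crops included, and the job is handed in when it is done.

Besides the shell and the picture viewer there is one more tool, called after ">>>" as a command line: name --argument value ..., lists and objects as JSON in quotes. apply_moves: Moves the arm, as the interface text tells. Its arguments: {"type":"object","properties":{"increments":{"type":"array"},"force":{"type":"number"}},"required":["increments"]}

```bash
mkdir -p pics; ls; python3 - <<'E'
from plant import arm
import cv2,numpy as np
np.set_printoptions(precision=4,suppress=True)
for n in("scene","top"):
    cv2.imwrite(f"pics/{n}0.png",arm.snapshot(n)[:,:,::-1])
for n in("scene","top","wrist"):
    c=arm.camera_model(n);print(n,c)
print(arm.sense())
E
```

```text
pics
scene {'intrinsics': array([[440.3533,   0.    , 314.3671],
       [  0.    , 440.3533, 198.6834],
       [  0.    ,   0.    ,   1.    ]]), 'distortion': array([-0.0818,  0.    ,  0.    ,  0.    ,  0.    ]), 'pose': array([[-0.9708, -0.1681,  0.171 ,  0.4131],
       [-0.2398,  0.6734, -0.6994,  0.891 ],
       [ 0.0025, -0.7199, -0.694 ,  1.0383],
       [ 0.    ,  0.    ,  0.    ,  1.    ]])}
top {'intrinsics': array([[389.7157,   0.    , 320.2777],
       [  0.    , 389.7157, 201.8466],
       [  0.    ,   0.    ,   1.    ]]), 'distortion': array([-0.0445,  0.    ,  0.    ,  0.    ,  0.    ]), 'pose': array([[ 0.0865, -0.9748,  0.2056,  0.4244],
       [-0.9962, -0.0852,  0.0156,  0.01  ],
       [ 0.0023, -0.2062, -0.9785,  1.0925],
       [ 0.    ,  0.    ,  0.    ,  1.    ]])}
wrist {'intrinsics': array([[331.6881,   0.    , 317.3516],
       [  0.    , 331.6881, 199.3903],
       [  0.    ,   0.    ,   1.    ]]), 'distortion': array([-0.0542,  0.    ,  0.    ,  0.    ,  0.    ]), 'pose': array([[ 0.3996, -0.8797, -0.2578,  0.3163],
       [-0.9167, -0.3835, -0.1122, -0.5442],
       [-0.0002,  0.2812, -0.9597,  0.3739],
       [ 0.    ,  0.    ,  0.    ,  1.    ]])}
{'time': 0.1, 'joint_positions': array([-1.1604,  0.3536,  1.634 ,  0.    ,  1.1552, -0.0024]), 'dq': array([-0.0014,  0.0004, -0.002 ,  0.0007,  0.0006, -0.0007]), 'joint_efforts': array([ -0.0016, -60.6358, -34.2817,  -0.0001,   0.0038,   0.    ]), 'eef_pos': array([ 0.2506, -0.5721,  0.2446]), 'ee_rot': array([-3.0737, -0.6435,  0.0004]), 'ft_force': array([ 0.3185, -0.4426,  0.2881]), 'torque': array([ 0.0128, -0.0263, -0.0612]), 'finger_gap': 0.9994717580264244}
```

View pics/scene0.png

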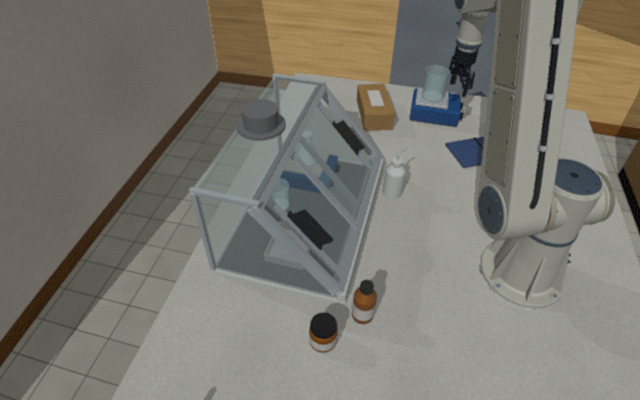

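View pics/top0.png

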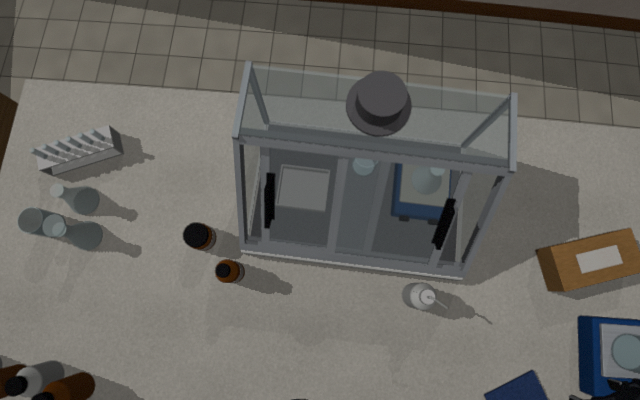

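The scene view shows the hood ahead of the robot. In the top view its roof corners are at about (248,62), (516,95), (236,137) and (512,170), and its pulls at (269,200) and (444,223). The bottle is at (229,271), the jar at (199,236) and the wash bottle at (424,296). I'll zoom in on the hood to get accurate corners.

```bash
python3 - <<'E'
import cv2
a=cv2.imread("pics/top0.png")[50:310,170:530]
cv2.imwrite("pics/crop1.png",cv2.resize(a,None,fx=2.2,fy=2.2,interpolation=cv2.INTER_CUBIC))
E
```

```text
(no output)
```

View pics/crop1.png

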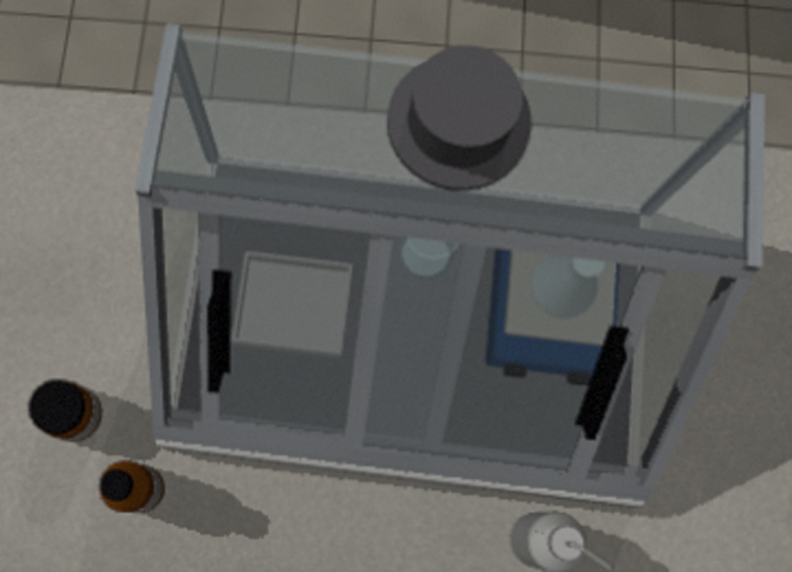

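Crop (2.2x, offset 170,50): the roof corners are at (167,26), (764,97), (138,192) and (760,267), and the base front corners at (157,446) and (643,504). The tray rim is a quad around (293,303), the bottle cap is at (117,485), the jar lid at (58,408), and the two black fins are clear. I'll fit the hood pose from these.

```bash
cat > h.py <<'E'
import numpy as np,cv2
from scipy.optimize import least_squares
np.set_printoptions(precision=4,suppress=True)
CAM={'top':(np.array([[389.7157,0,320.2777],[0,389.7157,201.8466],[0,0,1]]),np.array([-0.0445,0,0,0,0]),np.array([[.0865,-.9748,.2056,.4244],[-.9962,-.0852,.0156,.01],[.0023,-.2062,-.9785,1.0925],[0,0,0,1]])),
'scene':(np.array([[440.3533,0,314.3671],[0,440.3533,198.6834],[0,0,1]]),np.array([-0.0818,0,0,0,0]),np.array([[-.9708,-.1681,.171,.4131],[-.2398,.6734,-.6994,.891],[.0025,-.7199,-.694,1.0383],[0,0,0,1]]))}
def ray(cam,px):
    K,d,T=CAM[cam] if isinstance(cam,str) else cam
    u=cv2.undistortPoints(np.array([[px]],float),K,d).ravel()
    return T[:3,3],T[:3,:3]@np.array([*u,1])
def onplane(cam,px,n,c):
    o,d=ray(cam,px);n=np.array(n,float);return o+d*(c-n@o)/(n@d)
def onz(cam,px,z): return onplane(cam,px,[0,0,1],z)
def proj(cam,P):
    K,d,T=CAM[cam] if isinstance(cam,str) else cam
    R=T[:3,:3].T;return cv2.projectPoints(np.atleast_2d(P).astype(float),cv2.Rodrigues(R)[0],-R@T[:3,3],K,d)[0][:,0]
def H(p,hp):
    p=np.atleast_2d(p);c,s=np.cos(hp[2]),np.sin(hp[2])
    return np.c_[hp[0]+c*p[:,0]-s*p[:,1],hp[1]+s*p[:,0]+c*p[:,1],p[:,2]]
def toH(P,hp):
    P=np.atleast_2d(P);c,s=np.cos(hp[2]),np.sin(hp[2]);q=P[:,:2]-hp[:2]
    return np.c_[c*q[:,0]+s*q[:,1],-s*q[:,0]+c*q[:,1],P[:,2]]
cr=lambda u,v:(170+(u+.5)/2.2-.5,50+(v+.5)/2.2-.5)
E
python3 - <<'E'
from h import *
M=np.array([[.4,.3,.324],[.4,-.3,.324],[.234,.3,.324],[.234,-.3,.324],[0,.3,0],[0,-.3,0]])
px=np.array([cr(*p) for p in[(167,26),(764,97),(138,192),(760,267),(157,446),(643,504)]])
f=lambda h:(proj('top',H(M,h))-px).ravel()
r=least_squares(f,[.5,0,0],loss='soft_l1');hp=r.x;print(hp,f(hp).reshape(-1,2).tolist())
np.save('hp.npy',hp)
print('scene corners',proj('scene',H(M,hp)).tolist())
T=[toH(onz('top',cr(*p),.042),hp)[0] for p in[(243,253),(354,262),(342,356),(234,341)]]
print('tray',T,np.mean(T,0))
for n,p,z in[('bottle',(117,485),.14),('jar',(58,408),.084)]:
    P=onz('top',cr(*p),z);print(n,P,toH(P,hp))
# scene cap
for n,p,z in[('bottle',(366.5,286),.14),('jar',(323,321),.084)]:
    P=onz('scene',p,z);print(n,'scene',P,toH(P,hp))
# pulls: plane 36mm out from face; normal outward (-sin50,0,cos50)
nx,nz=-np.sin(np.radians(50)),np.cos(np.radians(50))
nw=H([[nx,0,nz]],[0,0,hp[2]])[0]
p0=H([[.012,0,.052]],hp)[0]
for n,ps in[('rear',[(222,270),(215,390)]),('front',[(620,327),(590,438)])]:
    for p in ps: print(n,toH(onplane('top',cr(*p),nw,nw@p0+.036),hp))
E
```

```text
[ 0.474  -0.07   -0.0382] [[-0.7365139906009972, 0.10956235661997482], [0.5678453796103895, 0.2818951026831371], [-0.8303602626726274, -5.054514242379014], [1.520557423168384, -4.546359495670799], [1.7368011922572464, 2.0876534799351703], [-4.778978396800994, 2.659667106121219]]
scene corners [[190.23461142377505, 190.05012646619357], [275.03244964661974, 73.19402315039973], [254.55642132689522, 203.6317403014453], [322.8291475387569, 79.97282643223804], [345.7930358923426, 304.96562679477233], [383.0284069842025, 168.72829253351085]]
tray [array([0.2591, 0.2284, 0.042 ]), array([0.265 , 0.0862, 0.042 ]), array([0.1421, 0.0865, 0.042 ]), array([0.1441, 0.2228, 0.042 ])] [0.2026 0.156  0.042 ]
bottle [0.4359 0.245  0.14  ] [[-0.0501  0.3133  0.14  ]]
jar [0.5196 0.3411 0.084 ] [[0.0299 0.4125 0.084 ]]
bottle scene [0.4368 0.2538 0.14  ] [[-0.0495  0.3221  0.14  ]]
jar scene [0.5249 0.3411 0.084 ] [[0.0352 0.4127 0.084 ]]
rear [[0.1656 0.2105 0.2911]]
rear [[0.0639 0.2177 0.1699]]
front [[ 0.1594 -0.18    0.2836]]
front [[ 0.0627 -0.1913  0.1684]]
```

```bash
python3 - <<'E'
import cv2
a=cv2.imread("pics/scene0.png")[65:365,180:420]
cv2.imwrite("pics/crop2.png",cv2.resize(a,None,fx=2,fy=2,interpolation=cv2.INTER_CUBIC))
E
```

```text
(no output)
```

View pics/crop2.png

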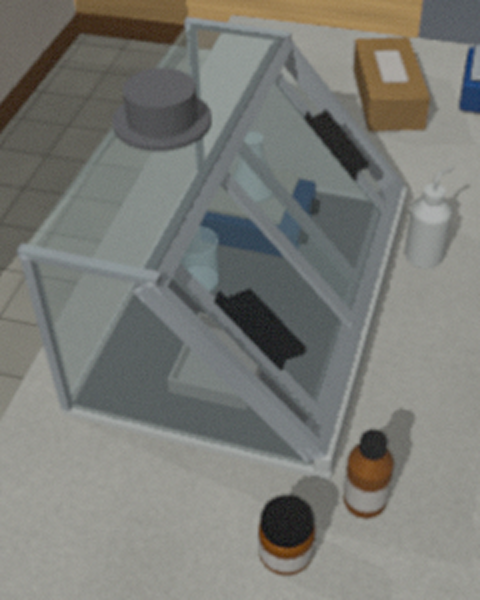

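Scene crop (2x, offset 180,65): the roof corners are at (22,249), (188,22), (155,281) and (290,37). The base-left bottom corners are at (65,411) rear and (328,472) front. I'll refit using both views.

```bash
cat >> h.py <<'E'
c2=lambda u,v:(180+(u+.5)/2-.5,65+(v+.5)/2-.5)
E
python3 - <<'E'
from h import *
pt=np.array([cr(*p) for p in[(167,26),(764,97),(138,192),(760,267),(157,446),(643,504)]])
ps=np.array([c2(*p) for p in[(22,249),(188,22),(65,411),(328,472)]])
def f(v):
    h=v[:3]
    M=np.array([[.4,.3,.324],[.4,-.3,.324],[v[3],.3,.324],[v[3],-.3,.324],[0,.3,v[4]],[0,-.3,v[4]]])
    S=np.array([[.4,.3,.324],[.4,-.3,.324],[.4,.3,0],[0,.3,0]])
    return np.r_[(proj('top',H(M,h))-pt).ravel(),(proj('scene',H(S,h))-ps).ravel()]
r=least_squares(f,[.474,-.07,-.038,.22,.03],loss='soft_l1');hp=r.x[:3];print(r.x);print(f(r.x).reshape(-1,2))
np.save('hp.npy',hp)
T=[toH(onz('top',cr(*p),.042),hp)[0] for p in[(243,253),(354,262),(342,356),(234,341)]]
print('tray',np.array(T),np.mean(T,0))
for n,p,z in[('bottle',(117,485),.14),('jar',(58,408),.084)]:
    P=onz('top',cr(*p),z);print(n,P,toH(P,hp))
for n,p,z in[('bottle',c2(374,437),.14),('jar',c2(287,518),.084)]:
    P=onz('scene',p,z);print(n,'scene',P,toH(P,hp))
nx,nz=-np.sin(np.radians(50)),np.cos(np.radians(50))
nw=H([[nx,0,nz]],[0,0,hp[2]])[0]
p0=H([[.012,0,.052]],hp)[0]
for n,q in[('rear',[(222,270),(215,390)]),('front',[(620,327),(590,438)])]:
    for p in q: print(n,toH(onplane('top',cr(*p),nw,nw@p0+.036),hp))
a=cv2.imread('pics/top0.png');b=a.max(2)
# dark-fin masks, scene
g=(b<35).astype(np.uint8);n,l,s,c=cv2.connectedComponentsWithStats(g)
for i in range(1,n):
    if s[i][4]>60: print('top dark',s[i],c[i])
E
```

```text
[ 0.4766 -0.0721 -0.0359  0.221   0.033 ]
[[-0.0853 -0.6552]
 [ 1.0757 -1.0753]
 [-1.0314 -0.0706]
 [ 2.1652 -0.0468]
 [ 0.2588  0.5379]
 [ 0.2713  1.3791]
 [-1.0538  0.3399]
 [ 0.435  -2.8419]
 [-0.8391  0.9244]
 [ 1.4907  3.4245]]
tray [[0.257  0.2298 0.042 ]
 [0.2624 0.0876 0.042 ]
 [0.1396 0.0882 0.042 ]
 [0.1419 0.2245 0.042 ]] [0.2002 0.1575 0.042 ]
bottle [0.4359 0.245  0.14  ] [[-0.0521  0.3155  0.14  ]]
jar [0.5196 0.3411 0.084 ] [[0.0282 0.4145 0.084 ]]
bottle scene [0.4375 0.2456 0.14  ] [[-0.0505  0.3161  0.14  ]]
jar scene [0.5226 0.3483 0.084 ] [[0.0309 0.4218 0.084 ]]
rear [[0.164  0.2125 0.2891]]
rear [[0.062  0.2199 0.1676]]
front [[ 0.157  -0.1793  0.2808]]
front [[ 0.0599 -0.1904  0.1651]]
top dark [387   1  34   8 102] [404.7941   5.049 ]
top dark [479   9  43   9 141] [497.8085  13.2979]
top dark [546  13  21   9  69] [554.9275  17.1159]
top dark [569  17  58  13 220] [594.4227  23.3136]
top dark [368 111  33  15 227] [382.6608 119.3612]
top dark [265 173  10  55 469] [269.307  198.8529]
top dark [432 199  24  51 547] [443.7185 223.3382]
top dark [184 223  25  25 480] [195.9208 234.7979]
top dark [216 264  15  14 166] [222.8916 270.0843]
top dark [  0 365  28  31 533] [ 12.8762 382.4259]
top dark [ 65 374  29  26 434] [ 80.7005 387.659 ]
top dark [591 379  49  21 613] [622.6052 390.6737]
top dark [ 32 392  23   8 143] [ 43.7762 396.1329]
```

```bash
cat >> h.py <<'E'
from scipy.spatial.transform import Rotation as Ro
import json,os
hp=np.load('hp.npy') if os.path.exists('hp.npy') else None
def Rt(th,psi,sgn=1):
    "tool z: th deg below horizontal, heading psi rad; camera (tool x) up"
    t=np.radians(th);z=np.array([np.cos(t)*np.cos(psi),np.cos(t)*np.sin(psi),-np.sin(t)])
    x=np.array([np.sin(t)*np.cos(psi),np.sin(t)*np.sin(psi),np.cos(t)])
    return np.c_[x,np.cross(z,x),z]
def plan(p0,R0,p1,R1,N):
    "N identical rows (screw): normalised increments, rounded; returns end pose"
    w=Ro.from_matrix(R0.T@R1).as_rotvec()/N
    A=sum(R0@Ro.from_rotvec(w*k).as_matrix() for k in range(N))
    t=np.linalg.solve(A,p1-p0)
    v=np.round(np.r_[t/.04,w/np.radians(6)],3)
    p,R=p0.copy(),R0.copy()
    for k in range(N): p=p+R@(v[:3]*.04);R=R@Ro.from_rotvec(v[3:]*np.radians(6)).as_matrix()
    print(N,'x',json.dumps(dict(zip(['tx','ty','tz','wx','wy','wz'],v.tolist()))),'max',abs(v).max(),'end',p)
    return p,R
def now():
    from plant import arm
    s=arm.sense();open('log.txt','a').write(json.dumps([list(map(float,s[k])) for k in('joint_positions','eef_pos','ee_rot')])+'\n')
    print('t',round(s['time'],2),'q',s['joint_positions'],'p',s['eef_pos'],'F',s['ft_force'],'gap',round(s['finger_gap'],3))
    return s['eef_pos'],Ro.from_rotvec(s['ee_rot']).as_matrix()
E
python3 - <<'E'
from h import *
p,R=now()
a=-0.3
p,R=plan(p,R,np.array([.42,-.13,.40]),Rt(90,a),12)
p,R=plan(p,R,np.array([.40,.10,.40]),Rt(60,0.05),8)
G=H([[.121,.216,.217]],hp)[0];Rg=Rt(40,hp[2]);print(G)
plan(p,R,G-.11*Rg[:,2],Rg,8)
E
```

```text
t 0.1 q [-1.1604  0.3536  1.634   0.      1.1552 -0.0024] p [ 0.2506 -0.5721  0.2446] F [ 0.3185 -0.4426  0.2881] gap 0.999
12 x {"tx": 0.44, "ty": -0.906, "tz": -0.323, "wx": -0.001, "wy": 0.0, "wz": 0.567} max 0.906 end [ 0.42   -0.1302  0.3999]
8 x {"tx": -0.168, "ty": -0.706, "tz": -0.028, "wx": 0.109, "wy": 0.619, "wz": -0.408} max 0.706 end [0.3999 0.1001 0.3998]
[0.6053 0.1394 0.217 ]
8 x {"tx": 0.078, "ty": -0.129, "tz": 0.514, "wx": -0.066, "wy": 0.417, "wz": 0.079} max 0.514 end [0.5212 0.1423 0.2876]
```

>>> apply_moves --increments '[{"tx": 0.44,"ty": -0.906,"tz": -0.323,"wz": 0.567,"grip": 0},{"tx": 0.44,"ty": -0.906,"tz": -0.323,"wz": 0.567,"grip": 0},{"tx": 0.44,"ty": -0.906,"tz": -0.323,"wz": 0.567,"grip": 0},{"tx": 0.44,"ty": -0.906,"tz": -0.323,"wz": 0.567,"grip": 0},{"tx": 0.44,"ty": -0.906,"tz": -0.323,"wz": 0.567,"grip": 0},{"tx": 0.44,"ty": -0.906,"tz": -0.323,"wz": 0.567,"grip": 0},{"tx": 0.44,"ty": -0.906,"tz": -0.323,"wz": 0.567,"grip": 0},{"tx": 0.44,"ty": -0.906,"tz": -0.323,"wz": 0.567,"grip": 0},{"tx": 0.44,"ty": -0.906,"tz": -0.323,"wz": 0.567,"grip": 0},{"tx": 0.44,"ty": -0.906,"tz": -0.323,"wz": 0.567,"grip": 0},{"tx": 0.44,"ty": -0.906,"tz": -0.323,"wz": 0.567,"grip": 0},{"tx": 0.44,"ty": -0.906,"tz": -0.323,"wz": 0.567,"grip": 0}]'

```text
invalid input
```

>>> apply_moves --increments '[{"tx": -0.168,"ty": -0.706,"tz": -0.028,"wx": 0.109,"wy": 0.619,"wz": -0.408,"grip": 0},{"tx": -0.168,"ty": -0.706,"tz": -0.028,"wx": 0.109,"wy": 0.619,"wz": -0.408,"grip": 0},{"tx": -0.168,"ty": -0.706,"tz": -0.028,"wx": 0.109,"wy": 0.619,"wz": -0.408,"grip": 0},{"tx": -0.168,"ty": -0.706,"tz": -0.028,"wx": 0.109,"wy": 0.619,"wz": -0.408,"grip": 0},{"tx": -0.168,"ty": -0.706,"tz": -0.028,"wx": 0.109,"wy": 0.619,"wz": -0.408,"grip": 0},{"tx": -0.168,"ty": -0.706,"tz": -0.028,"wx": 0.109,"wy": 0.619,"wz": -0.408,"grip": 0},{"tx": -0.168,"ty": -0.706,"tz": -0.028,"wx": 0.109,"wy": 0.619,"wz": -0.408,"grip": 0},{"tx": -0.168,"ty": -0.706,"tz": -0.028,"wx": 0.109,"wy": 0.619,"wz": -0.408,"grip": 0}]'

```text
time: 0.77
eef_pos: [0.0842, -0.4102, 0.2456]
ee_rot: [-2.654, -1.068, -0.717]
ft_force: [0.0, -0.8, -0.7]
finger_gap: 0.997
```

```bash
python3 - <<'E'
from h import *
p,R=now();print(R)
G=H([[.121,.216,.217]],hp)[0];Rg=Rt(40,hp[2]);print(G)
plan(p,R,G-.11*Rg[:,2],Rg,8)
E
```

```text
t 0.77 q [-1.6414  0.2488  1.8892  0.3501  1.4191 -0.9627] p [ 0.0842 -0.4102  0.2456] F [ 0.0156 -0.7563 -0.7491] gap 0.997
[[ 0.623   0.6922  0.3644]
 [ 0.5992 -0.7217  0.3466]
 [ 0.5029  0.0024 -0.8644]]
[0.6053 0.1394 0.217 ]
8 x {"tx": 1.661, "ty": -1.051, "tz": 1.136, "wx": -0.616, "wy": 0.389, "wz": 0.736} max 1.661 end [0.5211 0.1424 0.2876]
```

The first call was refused because rows must carry every key, and the second ran on its own. I'll replan from here.

```bash
python3 - <<'E'
from h import *
p,R=now()
p,R=plan(p,R,np.array([.40,-.10,.40]),Rt(75,-.15),12)
Rg=Rt(40,hp[2]);G=H([[.121,.216,.217]],hp)[0]
plan(p,R,G-.11*Rg[:,2],Rg,10)
E
```

```text
t 0.77 q [-1.6414  0.2488  1.8892  0.3501  1.4191 -0.9627] p [ 0.0842 -0.4102  0.2456] F [ 0.0156 -0.7563 -0.7491] gap 0.997
12 x {"tx": 0.924, "ty": -0.412, "tz": 0.054, "wx": -0.279, "wy": -0.197, "wz": 0.674} max 0.924 end [ 0.3999 -0.0997  0.4   ]
10 x {"tx": 0.064, "ty": -0.629, "tz": 0.374, "wx": 0.06, "wy": 0.583, "wz": -0.093} max 0.629 end [0.5212 0.1423 0.2877]
```

>>> apply_moves --increments '[{"tx": 0.924,"ty": -0.412,"tz": 0.054,"wx": -0.279,"wy": -0.197,"wz": 0.674,"grip": 0},{"tx": 0.924,"ty": -0.412,"tz": 0.054,"wx": -0.279,"wy": -0.197,"wz": 0.674,"grip": 0},{"tx": 0.924,"ty": -0.412,"tz": 0.054,"wx": -0.279,"wy": -0.197,"wz": 0.674,"grip": 0},{"tx": 0.924,"ty": -0.412,"tz": 0.054,"wx": -0.279,"wy": -0.197,"wz": 0.674,"grip": 0},{"tx": 0.924,"ty": -0.412,"tz": 0.054,"wx": -0.279,"wy": -0.197,"wz": 0.674,"grip": 0},{"tx": 0.924,"ty": -0.412,"tz": 0.054,"wx": -0.279,"wy": -0.197,"wz": 0.674,"grip": 0},{"tx": 0.924,"ty": -0.412,"tz": 0.054,"wx": -0.279,"wy": -0.197,"wz": 0.674,"grip": 0},{"tx": 0.924,"ty": -0.412,"tz": 0.054,"wx": -0.279,"wy": -0.197,"wz": 0.674,"grip": 0},{"tx": 0.924,"ty": -0.412,"tz": 0.054,"wx": -0.279,"wy": -0.197,"wz": 0.674,"grip": 0},{"tx": 0.924,"ty": -0.412,"tz": 0.054,"wx": -0.279,"wy": -0.197,"wz": 0.674,"grip": 0},{"tx": 0.924,"ty": -0.412,"tz": 0.054,"wx": -0.279,"wy": -0.197,"wz": 0.674,"grip": 0},{"tx": 0.924,"ty": -0.412,"tz": 0.054,"wx": -0.279,"wy": -0.197,"wz": 0.674,"grip": 0}]'

```text
time: 1.77
eef_pos: [0.3292, -0.1364, 0.378]
ee_rot: [-3.092, 0.001, -0.443]
ft_force: [0.2, -1.9, 0.1]
finger_gap: 1.0
```

```bash
python3 - <<'E'
from h import *
p,R=now()
Rg=Rt(40,hp[2]);G=H([[.121,.216,.217]],hp)[0]
plan(p,R,G-.11*Rg[:,2],Rg,11)
E
```

```text
t 1.77 q [-0.5459 -0.3674  2.0862  0.1738  1.1917  0.98  ] p [ 0.3292 -0.1364  0.378 ] F [ 0.2394 -1.8516  0.0663] gap 1.0
11 x {"tx": 0.257, "ty": -0.638, "tz": 0.409, "wx": -0.031, "wy": 0.511, "wz": 0.019} max 0.638 end [0.5212 0.1422 0.2876]
```

>>> apply_moves --increments '[{"tx": 0.257,"ty": -0.638,"tz": 0.409,"wx": -0.031,"wy": 0.511,"wz": 0.019,"grip": 0.3},{"tx": 0.257,"ty": -0.638,"tz": 0.409,"wx": -0.031,"wy": 0.511,"wz": 0.019,"grip": 0.3},{"tx": 0.257,"ty": -0.638,"tz": 0.409,"wx": -0.031,"wy": 0.511,"wz": 0.019,"grip": 0.3},{"tx": 0.257,"ty": -0.638,"tz": 0.409,"wx": -0.031,"wy": 0.511,"wz": 0.019,"grip": 0.3},{"tx": 0.257,"ty": -0.638,"tz": 0.409,"wx": -0.031,"wy": 0.511,"wz": 0.019,"grip": 0.3},{"tx": 0.257,"ty": -0.638,"tz": 0.409,"wx": -0.031,"wy": 0.511,"wz": 0.019,"grip": 0.3},{"tx": 0.257,"ty": -0.638,"tz": 0.409,"wx": -0.031,"wy": 0.511,"wz": 0.019,"grip": 0.3},{"tx": 0.257,"ty": -0.638,"tz": 0.409,"wx": -0.031,"wy": 0.511,"wz": 0.019,"grip": 0.3},{"tx": 0.257,"ty": -0.638,"tz": 0.409,"wx": -0.031,"wy": 0.511,"wz": 0.019,"grip": 0.3},{"tx": 0.257,"ty": -0.638,"tz": 0.409,"wx": -0.031,"wy": 0.511,"wz": 0.019,"grip": 0.3},{"tx": 0.257,"ty": -0.638,"tz": 0.409,"wx": -0.031,"wy": 0.511,"wz": 0.019,"grip": 0.3}]'

```text
time: 2.68
eef_pos: [0.4815, 0.0815, 0.2938]
ee_rot: [2.89, -0.056, 1.15]
ft_force: [0.2, -1.0, -0.4]
finger_gap: 0.7
```

```bash
python3 - <<'E'
from h import *
from plant import arm
now()
c=arm.camera_model("wrist");im=arm.snapshot("wrist");cv2.imwrite("pics/w1.png",im[:,:,::-1])
np.savez('w1.npz',K=c['intrinsics'],d=c['distortion'],T=c['pose'])
p,R=now()
Rg=Rt(40,hp[2]);G=H([[.121,.216,.217]],hp)[0]
plan(p,R,G,Rg,6); 
C=(c['intrinsics'],c['distortion'],c['pose'])
print(proj(C,H([[.121,.216,.217],[.113,.216,.2285],[.023,0,.071],[.22,0,.299]],hp)))
E
```

```text
t 2.68 q [ 0.3506 -0.1931  2.3417 -0.8048  0.3913  2.6213] p [0.4815 0.0815 0.2938] F [ 0.2075 -0.9865 -0.438 ] gap 0.7
t 2.73 q [ 0.3529 -0.1895  2.3412 -0.8186  0.3898  2.6412] p [0.4828 0.0822 0.2936] F [ 0.9813 -0.4476 -0.2162] gap 0.705
6 x {"tx": 0.116, "ty": -0.262, "tz": 0.581, "wx": 0.028, "wy": 0.179, "wz": 0.0} max 0.581 end [0.6053 0.1393 0.2169]
[[236.0004 149.7057]
 [231.9146 149.4542]
 [454.0801 303.1837]
 [513.3961 -17.015 ]]
```

View pics/w1.png

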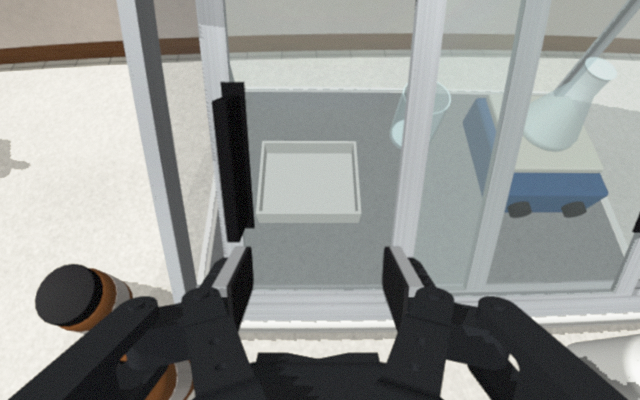

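The wrist view shows the rear pull fin at about (233,160). That agrees with my predicted (232,150), so the hood fit holds. The tray, beaker and bottle are all visible. Joint 6 is fairly near its limit, so I'll fit a kinematic model from the logged states to check for joint trouble ahead.

```bash
cat > kin.py <<'E'
from h import *
L=[json.loads(l) for l in open('log.txt')]
Ry=lambda a:Ro.from_euler('y',a).as_matrix();Rz=lambda a:Ro.from_euler('z',a).as_matrix()
def fk(q,k):
    r0,z0,a,b,e,d=k
    A=Rz(q[0])@Ry(q[1]);p=Rz(q[0])@[r0,0,z0]+A@[0,0,a];B=A@Ry(q[2])
    p=p+B@[e,0,b];C=B@Rz(q[3])@Ry(q[4])@Rz(q[5]);return p+C@[0,0,d],C
k=least_squares(lambda k:np.ravel([fk(q,k)[0]-p for q,p,_ in L]),[0,.3,.4,.4,0,.25]).x
Q=np.array([[0,1,0],[1,0,0],[0,0,1.]])
off=fk(L[0][0],k)[1].T@Ro.from_rotvec(L[0][2]).as_matrix()
lo=np.array([-2.63,-.92,.06,-1.3,0,-3.02]);hi=np.array([2.63,2.1,2.66,4.44,2.69,3.02])
def ik(p,R,q0):
    f=lambda q:np.r_[10*(fk(q,k)[0]-p),Ro.from_matrix((fk(q,k)[1]@off).T@R).as_rotvec()]
    r=least_squares(f,np.clip(q0,lo+.01,hi-.01),bounds=(lo,hi));return r.x,np.abs(r.fun).max()
E
python3 - <<'E'
from kin import *
print('k',k,'res',max(np.abs(fk(q,k)[0]-p).max() for q,p,_ in L));print(off)
for q,p,r in L[1:]: print(Ro.from_matrix((fk(q,k)[1]@off).T@Ro.from_rotvec(r).as_matrix()).magnitude())
q=np.array(L[-1][0])
def t(n,h,th,psi):
    global q
    q,e=ik(H([h],hp)[0],Rt(th,psi),q);print(n,th,psi,q,round(e,4))
for y in(.216,.15,.08,.02): t('pull',[.121,y,.217],40,hp[2])
for psi in (.5,.3,.1,-.036):
  for th in(30,40): t('bottle',[-.052+.005,.3155,.08],th,psi)
for psi in (.2,.0,-.15):
  for th in(30,40): t('tray',[.2,.157,.096],th,psi)
  t('tray-above',[.1,.157,.2],30,psi)
for y in(-.251,): t('fpull',[.121,y,.217],40,hp[2])
E
```

```text
k [-0.0003  0.2942  0.5688  0.4947  0.0588  0.3292] res 0.0015216412966402304
[[ 0. -1.  0.]
 [ 1.  0.  0.]
 [-0.  0.  1.]]
3.191986851290772e-16
3.191986851290772e-16
2.743211566199154e-16
6.587283044452994e-16
1.7188038320183552e-16
pull 40 -0.035858841282642245 [ 0.3472  0.1778  2.1721 -1.1926  0.249   3.02  ] 0.1435
pull 40 -0.035858841282642245 [ 0.1951  0.1498  2.2192 -1.2931  0.1432  3.02  ] 0.1292
pull 40 -0.035858841282642245 [ 0.0072  0.1363  2.247  -1.3     0.0038  2.9006] 0.1157
pull 40 -0.035858841282642245 [-0.0933  0.1372  2.2465 -1.2914  0.      2.8227] 0.1155
bottle 30 0.5 [ 0.5068  0.2878  2.3503 -1.2937  0.      2.8695] 0.5437
bottle 40 0.5 [ 0.5068  0.2941  2.3497 -1.2988  0.      2.8749] 0.3749
bottle 30 0.3 [ 0.5503  0.2885  2.3417 -1.2675  0.0739  3.02  ] 0.5543
bottle 40 0.3 [ 0.5607  0.2951  2.3386 -1.2473  0.0901  3.02  ] 0.3871
bottle 30 0.1 [ 0.6218  0.2964  2.3103 -1.0779  0.2087  3.02  ] 0.577
bottle 40 0.1 [ 0.6275  0.3029  2.3051 -1.0465  0.2207  3.02  ] 0.4122
bottle 30 -0.036 [ 0.6597  0.3066  2.279  -0.9611  0.2998  3.02  ] 0.5962
bottle 40 -0.036 [ 0.6605  0.3122  2.2731 -0.9233  0.3073  3.02  ] 0.4344
tray 30 0.2 [ 0.1142  0.4627  2.0522 -1.22    0.      2.732 ] 0.422
tray 40 0.2 [ 0.1141  0.4654  2.053  -1.2684  0.      2.7757] 0.251
tray-above 30 0.2 [ 0.1396  0.1439  2.2652 -1.2991  0.      2.8314] 0.3154
tray 30 0.0 [ 0.118   0.4626  2.051  -1.3     0.0126  2.9543] 0.4242
tray 40 0.0 [ 0.1377  0.4654  2.0474 -1.3     0.0539  2.9793] 0.2568
tray-above 30 0.0 [ 0.1852  0.1446  2.2559 -1.3     0.0883  3.003 ] 0.3262
tray 30 -0.15 [ 0.1885  0.4672  2.028  -1.2268  0.1708  3.02  ] 0.4396
tray 40 -0.15 [ 0.1943  0.4705  2.0251 -1.2019  0.1842  3.02  ] 0.2715
tray-above 30 -0.15 [ 0.2534  0.1525  2.2311 -1.2013  0.2257  3.02  ] 0.3449
fpull 40 -0.035858841282642245 [-0.7576  0.3138  2.0934  1.5631  0.5307 -0.506 ] 0.0
```

```bash
python3 - <<'E'
from kin import *
q=np.array([.2,.3,2.1,3.1,.2,-1.6])
def t(n,h,th,psi,q0=None):
    q,e=ik(H([h],hp)[0],Rt(th,psi),np.array([.2,.3,2.1,3.1,.3,-1.6]));print(n,th,psi,q,round(e,4))
t('standoff',[.121-.0843,.216,.288],40,hp[2])
t('standoff',[.121-.0843,.216,.288],40,.5)
for y in(.216,.15,.08,.02): t('pull',[.121,y,.217],40,hp[2])
for psi in (.6,.3,-.036):
  for th in(30,40): t('bottle',[-.052+.005,.3155,.08],th,psi)
for psi in (.2,.0):
  for th in(30,40): t('tray',[.2,.157,.096],th,psi)
  t('tray-above',[.1,.157,.2],30,psi)
# reorientation path from current: yaw left then tilt
print('path')
p,R=now();q=np.array(L[-1][0])
for th,psi in[(50,.0),(60,.2),(65,.5),(60,.8),(50,.9),(40,.9),(35,.7),(35,.4),(40,.2),(40,-.036)]:
    q,e=ik(np.array([.45,.02,.33]),Rt(th,psi),q);print(th,psi,q,round(e,4))
E
```

```text
standoff 40 -0.035858841282642245 [ 0.4824 -0.0513  2.3913  4.44    0.3759 -2.5369] 0.083
standoff 40 0.5 [ 0.0716 -0.0733  2.3388  1.422   0.3276 -0.1285] 0.0
pull 40 -0.035858841282642245 [ 0.3978  0.2099  2.2527  4.3093  0.3575 -2.4251] 0.0
pull 40 -0.035858841282642245 [ 0.2309  0.179   2.2965  3.9739  0.2766 -2.2099] 0.0
pull 40 -0.035858841282642245 [ 0.036   0.1626  2.3191  3.398   0.2184 -1.7752] 0.0
pull 40 -0.035858841282642245 [-0.1362  0.1638  2.3175  2.7878  0.2233 -1.2897] 0.0
bottle 30 0.6 [ 0.3873  0.7326  2.6135  2.9475  1.2475 -1.616 ] 0.0
bottle 40 0.6 [ 0.4146  0.5153  2.5595  2.9448  0.8071 -1.5538] 0.0
bottle 30 0.3 [ 0.7612  0.7187  2.5923  3.5679  1.2003 -1.4902] 0.0
bottle 40 0.3 [ 0.7054  0.5139  2.5427  3.5786  0.7951 -1.6177] 0.0
bottle 30 -0.036 [ 1.022   0.6705  2.4616  4.2044  1.0426 -1.5804] 0.0
bottle 40 -0.036 [ 0.9312  0.5174  2.4346  4.2608  0.7768 -1.7939] 0.0
tray 30 0.2 [ 0.052   0.6293  2.2556  2.9615  0.7939 -1.5183] 0.0
tray 40 0.2 [ 0.0631  0.5341  2.1906  2.9051  0.4624 -1.4467] 0.0
tray-above 30 0.2 [ 0.0809  0.2806  2.4442  2.9671  0.6346
[... 257 characters left out ...]
-0.8186  0.3898  2.6412] p [0.4828 0.0822 0.2936] F [ 0.9813 -0.4476 -0.2162] gap 0.705
50 0.0 [ 0.0837 -0.3464  2.3177 -0.1174  0.4767  1.7394] 0.0
60 0.2 [-0.044  -0.275   2.1996  0.1853  0.7149  1.2178] 0.0
65 0.5 [-0.1415 -0.2017  2.1185  0.3303  0.8944  0.7644] 0.0
60 0.8 [-0.2846 -0.1521  2.1103  0.5546  0.9962  0.2232] 0.0
50 0.9 [-0.4293 -0.1116  2.1544  0.7949  1.0642 -0.1481] 0.0
40 0.9 [-0.5445 -0.068   2.2183  1.0027  1.1233 -0.4008] 0.0
35 0.7 [-0.5628 -0.1351  2.336   1.1849  1.002  -0.4182] 0.0
35 0.4 [-0.3991 -0.2893  2.4408  1.2949  0.6563 -0.1895] 0.0
40 0.2 [-0.1474 -0.3675  2.4252  0.8457  0.3559  0.5287] 0.0
40 -0.036 [ 0.1458 -0.3803  2.4315 -0.5582  0.2647  2.2308] 0.0
```

```bash
python3 - <<'E'
from kin import *
def tipT(y,th,psi,out=.012,up=0):
    n=np.array([-np.sin(np.radians(50)),0,np.cos(np.radians(50))])
    h=np.array([.111,y,.2255])+(out-.036)*n
    R=Rt(th,psi);return H([h],hp)[0]-.014*R[:,2],R
p,R=now();q=np.array(L[-1][0])
for th,psi in((60,.2),(60,.35),(55,.3)):
  for y,o in((.255,.10),(.255,.012),(.15,.012),(.04,.012)):
    P,RR=tipT(y,th,psi,o);q,e=ik(P,RR,q);print(th,psi,y,P,q,round(e,4))
P1,R1=tipT(.255,60,.25,.10)
p,R=plan(p,R,P1,R1,8)
P2,R2=tipT(.255,60,.25,.012);plan(p,R,P2,R2,4)
E
```

```text
t 2.73 q [ 0.3529 -0.1895  2.3412 -0.8186  0.3898  2.6412] p [0.4828 0.0822 0.2936] F [ 0.9813 -0.4476 -0.2162] gap 0.705
60 0.2 0.255 [0.5408 0.1791 0.2788] [ 0.3681  0.0154  2.081  -0.1652  0.5337  1.8592] 0.0
60 0.2 0.255 [0.6082 0.1767 0.2222] [ 0.3116  0.1955  2.0216 -0.1411  0.4071  1.7973] 0.0
60 0.2 0.15 [0.6044 0.0718 0.2222] [0.088  0.1579 2.0697 0.1452 0.3968 1.3397] 0.0
60 0.2 0.04 [ 0.6005 -0.0382  0.2222] [-0.1598  0.1579  2.0697  0.4146  0.4523  0.8789] 0.0
60 0.35 0.255 [0.5411 0.1781 0.2788] [0.305  0.0127 2.0838 0.0451 0.5224 1.4927] 0.0
60 0.35 0.255 [0.6085 0.1757 0.2222] [0.257  0.1952 2.0221 0.1181 0.4051 1.3815] 0.0
60 0.35 0.15 [0.6047 0.0707 0.2222] [0.0319 0.1664 2.0591 0.3746 0.4416 0.9516] 0.0
60 0.35 0.04 [ 0.6008 -0.0392  0.2222] [-0.2109  0.1754  2.0476  0.5526  0.5313  0.5839] 0.0
55 0.3 0.255 [0.54   0.1781 0.2781] [ 0.3278 -0.0097  2.1472 -0.0416  0.3937  1.632 ] 0.0
55 0.3 0.255 [0.6074 0.1757 0.2215] [0.2738 0.1809 2.0866 0.0577 0.2639 1.4936] 0.0
55 0.3 0.15 [0.6036 0.0708 0.2215] [0.0355 0.1505 2.1252 0.5147 0.3095 0.8584] 0.0
55 0.3 0.04 [ 0.5997 -0.0392  0.2215] [-0.2224  0.1603  2.113   0.7552  0.4308  0.4225] 0.0
8 x {"tx": 0.138, "ty": -0.288, "tz": 0.16, "wx": 0.226, "wy": -0.278, "wz": -0.277} max 0.288 end [0.5409 0.1789 0.2789]
4 x {"tx": 0.173, "ty": 0.12, "tz": 0.509, "wx": -0.001, "wy": -0.0, "wz": -0.001} max 0.509 end [0.6083 0.1763 0.2222]
```

>>> apply_moves --increments '[{"tx": 0.138,"ty": -0.288,"tz": 0.16,"wx": 0.226,"wy": -0.278,"wz": -0.277,"grip": 1},{"tx": 0.138,"ty": -0.288,"tz": 0.16,"wx": 0.226,"wy": -0.278,"wz": -0.277,"grip": 1},{"tx": 0.138,"ty": -0.288,"tz": 0.16,"wx": 0.226,"wy": -0.278,"wz": -0.277,"grip": 1},{"tx": 0.138,"ty": -0.288,"tz": 0.16,"wx": 0.226,"wy": -0.278,"wz": -0.277,"grip": 1},{"tx": 0.138,"ty": -0.288,"tz": 0.16,"wx": 0.226,"wy": -0.278,"wz": -0.277,"grip": 1},{"tx": 0.138,"ty": -0.288,"tz": 0.16,"wx": 0.226,"wy": -0.278,"wz": -0.277,"grip": 1},{"tx": 0.138,"ty": -0.288,"tz": 0.16,"wx": 0.226,"wy": -0.278,"wz": -0.277,"grip": 1},{"tx": 0.138,"ty": -0.288,"tz": 0.16,"wx": 0.226,"wy": -0.278,"wz": -0.277,"grip": 1},{"tx": 0,"ty": 0,"tz": 0,"wx": 0,"wy": 0,"wz": 0,"grip": 1}]'

```text
time: 3.48
eef_pos: [0.5407, 0.1783, 0.2796]
ee_rot: [-2.95, -0.378, -0.784]
ft_force: [-0.1, -0.6, 0.5]
finger_gap: -0.004
```

```bash
cat >> kin.py <<'E'
def tipT(y,th,psi,out=.012,up=0):
    n=np.array([-np.sin(np.radians(50)),0,np.cos(np.radians(50))])
    h=np.array([.111,y,.2255])+(out-.036)*n+up*np.array([n[2],0,-n[0]])
    R=Rt(th,psi);return H([h],hp)[0]-.014*R[:,2],R
E
python3 - <<'E'
from kin import *
p,R=now()
p,R=plan(p,R,*tipT(.255,60,.25),4)
plan(p,R,*tipT(.04,60,.25),16)
E
```

```text
t 3.48 q [ 0.3401  0.0129  2.0797 -0.083   0.5327  1.7162] p [0.5407 0.1783 0.2796] F [-0.0752 -0.5852  0.5486] gap -0.004
4 x {"tx": 0.173, "ty": 0.117, "tz": 0.513, "wx": -0.006, "wy": 0.01, "wz": 0.011} max 0.513 end [0.6082 0.1764 0.2222]
16 x {"tx": -0.082, "ty": 0.322, "tz": -0.047, "wx": -0.0, "wy": 0.0, "wz": -0.0} max 0.322 end [ 0.6006 -0.0382  0.2219]
```

>>> apply_moves --increments '[{"tx": 0.173,"ty": 0.117,"tz": 0.513,"wx": 0,"wy": 0,"wz": 0,"grip": 1},{"tx": 0.173,"ty": 0.117,"tz": 0.513,"wx": 0,"wy": 0,"wz": 0,"grip": 1},{"tx": 0.173,"ty": 0.117,"tz": 0.513,"wx": 0,"wy": 0,"wz": 0,"grip": 1},{"tx": 0.173,"ty": 0.117,"tz": 0.513,"wx": 0,"wy": 0,"wz": 0,"grip": 1},{"tx": -0.04,"ty": 0.161,"tz": -0.023,"wx": 0,"wy": 0,"wz": 0,"grip": 1},{"tx": -0.04,"ty": 0.161,"tz": -0.023,"wx": 0,"wy": 0,"wz": 0,"grip": 1},{"tx": -0.082,"ty": 0.322,"tz": -0.047,"wx": 0,"wy": 0,"wz": 0,"grip": 1}]'

```text
time: 4.07
eef_pos: [0.6053, 0.1481, 0.2209]
ee_rot: [-2.953, -0.375, -0.784]
ft_force: [1.1, 3.4, -2.0]
finger_gap: -0.003
```

```bash
python3 - <<'E'
from kin import *
p,R=now();print(toH(p,hp),toH(p+.014*R[:,2],hp))
plan(p,R,*tipT(.06,60,.25),11)
E
```

```text
t 4.07 q [0.2328 0.1818 2.0407 0.0229 0.4006 1.5322] p [0.6053 0.1481 0.2209] F [ 1.1236  3.3509 -2.0471] gap -0.003
[[0.1207 0.2247 0.2209]] [[0.1274 0.2266 0.2088]]
11 x {"tx": -0.088, "ty": 0.364, "tz": -0.054, "wx": -0.0, "wy": 0.004, "wz": 0.002} max 0.364 end [ 0.6012 -0.0183  0.2223]
```

Contact: about +3.4 N along y, which matches pane friction. I'll keep sliding.

>>> apply_moves --increments '[{"tx": -0.088,"ty": 0.364,"tz": -0.054,"wx": 0,"wy": 0,"wz": 0,"grip": 1},{"tx": -0.088,"ty": 0.364,"tz": -0.054,"wx": 0,"wy": 0,"wz": 0,"grip": 1},{"tx": -0.088,"ty": 0.364,"tz": -0.054,"wx": 0,"wy": 0,"wz": 0,"grip": 1},{"tx": -0.088,"ty": 0.364,"tz": -0.054,"wx": 0,"wy": 0,"wz": 0,"grip": 1},{"tx": -0.088,"ty": 0.364,"tz": -0.054,"wx": 0,"wy": 0,"wz": 0,"grip": 1},{"tx": -0.088,"ty": 0.364,"tz": -0.054,"wx": 0,"wy": 0,"wz": 0,"grip": 1},{"tx": -0.088,"ty": 0.364,"tz": -0.054,"wx": 0,"wy": 0,"wz": 0,"grip": 1},{"tx": -0.088,"ty": 0.364,"tz": -0.054,"wx": 0,"wy": 0,"wz": 0,"grip": 1},{"tx": -0.088,"ty": 0.364,"tz": -0.054,"wx": 0,"wy": 0,"wz": 0,"grip": 1},{"tx": -0.088,"ty": 0.364,"tz": -0.054,"wx": 0,"wy": 0,"wz": 0,"grip": 1},{"tx": -0.088,"ty": 0.364,"tz": -0.054,"wx": 0,"wy": 0,"wz": 0,"grip": 1}]'

```text
time: 4.98
eef_pos: [0.5993, -0.0181, 0.2221]
ee_rot: [-2.952, -0.375, -0.779]
ft_force: [-2.2, 6.7, -2.6]
finger_gap: -0.003
```

```bash
python3 - <<'E'
from kin import *
p,R=now();print(toH(p,hp),toH(p+.014*R[:,2],hp))
plan(p,R,*tipT(.036,60,.25),4)
E
```

```text
t 4.98 q [-0.1362  0.1581  2.0665  0.4282  0.4709  0.8427] p [ 0.5993 -0.0181  0.2221] F [-2.1616  6.6646 -2.629 ] gap -0.003
[[0.1207 0.0584 0.2221]] [[0.1273 0.0604 0.2099]]
4 x {"tx": -0.027, "ty": 0.15, "tz": -0.016, "wx": -0.006, "wy": 0.017, "wz": 0.004} max 0.15 end [ 0.6004 -0.0426  0.2221]
```

>>> apply_moves --increments '[{"tx": -0.035,"ty": 0.15,"tz": -0.02,"wx": 0,"wy": 0,"wz": 0,"grip": 1},{"tx": -0.035,"ty": 0.15,"tz": -0.02,"wx": 0,"wy": 0,"wz": 0,"grip": 1},{"tx": -0.035,"ty": 0.15,"tz": -0.02,"wx": 0,"wy": 0,"wz": 0,"grip": 1},{"tx": -0.035,"ty": 0.15,"tz": -0.02,"wx": 0,"wy": 0,"wz": 0,"grip": 1}]'

```text
time: 5.32
eef_pos: [0.5989, -0.0341, 0.2225]
ee_rot: [-2.938, -0.372, -0.77]
ft_force: [25.6, 107.2, -4.9]
finger_gap: -0.001
```

```bash
python3 - <<'E'
from kin import *
p,R=now();print(toH(p,hp),toH(p+.014*R[:,2],hp))
E
```

```text
t 5.32 q [-0.1817  0.164   2.0574  0.4814  0.5013  0.7613] p [ 0.5989 -0.0341  0.2225] F [ 25.6022 107.1501  -4.9463] gap -0.001
[[0.1208 0.0423 0.2225]] [[0.1274 0.0445 0.2103]]
```

The pane is at its stop, but the push peaked at 107 N because the arm is stiff. I'm backing off now, and later stops will get fine steps.

>>> apply_moves --increments '[{"tx": 0.05,"ty": -0.2,"tz": 0.03,"wx": 0,"wy": 0,"wz": 0,"grip": 1},{"tx": 0.05,"ty": -0.2,"tz": 0.03,"wx": 0,"wy": 0,"wz": 0,"grip": 1},{"tx": 0,"ty": 0,"tz": -0.8,"wx": 0,"wy": 0,"wz": 0,"grip": 1},{"tx": 0,"ty": 0,"tz": -0.9,"wx": 0,"wy": 0,"wz": 0,"grip": 1},{"tx": 0,"ty": 0,"tz": -0.9,"wx": 0,"wy": 0,"wz": 0,"grip": 1}]'

```text
time: 5.73
eef_pos: [0.5506, -0.0391, 0.3136]
ee_rot: [-2.954, -0.375, -0.783]
ft_force: [-0.1, -0.4, 0.1]
finger_gap: -0.003
```

```bash
python3 - <<'E'
from kin import *
p,R=now();q=np.array(L[-1][0]);q,e=ik(p,R,np.array(q))
B=np.array([.4367,.2453,.082]);
for psi,th in((.55,35),(.45,35)):
  print('opt',psi)
  qq=q
  Rb=Rt(th,psi);Bt=B+.003*Rb[:,2]
  for P,RR in[(np.array([.44,.0,.36]),Rt(48,.6)),(np.array([.43,.05,.36]),Rt(35,.75)),(np.array([.40,.15,.33]),Rt(th,.75)),(Bt+[0,0,.17],Rb),(Bt+[0,0,.09],Rb),(Bt,Rb)]:
    qq,e=ik(P,RR,qq);print(P,qq,round(e,4), 'wristc',P-.329*RR[:,2])
E
```

```text
t 5.73 q [-0.2031 -0.0388  2.0471  0.3474  0.69    0.8956] p [ 0.5506 -0.0391  0.3136] F [-0.1216 -0.3918  0.0923] gap -0.003
opt 0.55
[0.44 0.   0.36] [-0.4482 -0.2684  2.2188  0.797   0.9452  0.1194] 0.0 wristc [ 0.2583 -0.1243  0.6045]
[0.43 0.05 0.36] [-0.5208 -0.2302  2.3266  1.1242  1.0504 -0.3096] 0.0 wristc [ 0.2328 -0.1337  0.5487]
[0.4  0.15 0.33] [-0.1641 -0.3228  2.4591  1.2489  0.7531 -0.211 ] 0.0 wristc [ 0.2028 -0.0337  0.5187]
[0.4388 0.2466 0.2503] [ 0.4683 -0.0501  2.5173  2.9068  0.2915 -1.3925] 0.0 wristc [0.209  0.1057 0.439 ]
[0.4388 0.2466 0.1703] [ 0.4683  0.2374  2.5822  3.0293  0.6394 -1.5275] 0.0 wristc [0.209  0.1057 0.359 ]
[0.4388 0.2466 0.0803] [ 0.4683  0.6164  2.5972  3.0636  1.0316 -1.5776] 0.0 wristc [0.209  0.1057 0.269 ]
opt 0.45
[0.44 0.   0.36] [-0.4482 -0.2684  2.2188  0.797   0.9452  0.1194] 0.0 wristc [ 0.2583 -0.1243  0.6045]
[0.43 0.05 0.36] [-0.5208 -0.2302  2.3266  1.1242  1.0504 -0.3096] 0.0 wristc [ 0.2328 -0.1337  0.5487]
[0.4  0.15 0.33] [-0.1641 -0.3228  2.4591  1.2489  0.7531 -0.211 ] 0.0 wristc [ 0.2028 -0.0337  0.5187]
[0.4389 0.2464 0.2503] [ 0.582  -0.0488  2.5161  3.5137  0.301  -1.8516] 0.0 wristc [0.1962 0.1291 0.439 ]
[0.4389 0.2464 0.1703] [ 0.582   0.2379  2.5809  3.3228  0.641  -1.6406] 0.0 wristc [0.1962 0.1291 0.359 ]
[0.4389 0.2464 0.0803] [ 0.582   0.6158  2.5958  3.2677  1.0294 -1.56  ] 0.0 wristc [0.1962 0.1291 0.269 ]
```

```bash
python3 - <<'E'
from kin import *
p,R=now();q=np.array(L[-1][0])
B=np.array([.4367,.2453,.082]);Rb=Rt(36,.7);Bt=B+.003*Rb[:,2]
for P,RR,N in[(np.array([.43,.04,.36]),Rt(36,.8),7),(np.array([.41,.14,.33]),Rt(36,.75),5),(Bt+[0,0,.16],Rb,6),(Bt,Rb,6)]:
    p,R=plan(p,R,P,RR,N);q,e=ik(p,R,q);print(q,round(e,4))
E
```

```text
t 5.73 q [-0.2031 -0.0388  2.0471  0.3474  0.69    0.8956] p [ 0.5506 -0.0391  0.3136] F [-0.1216 -0.3918  0.0923] gap -0.003
7 x {"tx": -0.092, "ty": -0.463, "tz": -0.284, "wx": 0.503, "wy": 0.565, "wz": -0.56} max 0.565 end [0.43   0.0401 0.3599]
[-0.5527 -0.1969  2.2919  1.0807  1.1086 -0.3358] 0.0
5 x {"tx": 0.044, "ty": -0.426, "tz": 0.315, "wx": -0.077, "wy": 0.0, "wz": 0.057} max 0.426 end [0.41   0.1401 0.33  ]
[-0.1897 -0.2981  2.4334  1.2168  0.7702 -0.2018] 0.0
6 x {"tx": -0.076, "ty": -0.253, "tz": 0.531, "wx": -0.064, "wy": 0.0, "wz": 0.047} max 0.531 end [0.4384 0.2469 0.2403]
[ 0.3106 -0.0108  2.5011  2.2312  0.3996 -0.937 ] 0.0
6 x {"tx": -0.539, "ty": 0.001, "tz": 0.392, "wx": -0.0, "wy": 0.0, "wz": -0.0} max 0.539 end [0.4386 0.2468 0.0804]
[ 0.31    0.5886  2.5727  2.7566  0.9606 -1.5795] 0.0
```

>>> apply_moves --increments '[{"tx": -0.092,"ty": -0.463,"tz": -0.284,"wx": 0.503,"wy": 0.565,"wz": -0.56,"grip": 0},{"tx": -0.092,"ty": -0.463,"tz": -0.284,"wx": 0.503,"wy": 0.565,"wz": -0.56,"grip": 0},{"tx": -0.092,"ty": -0.463,"tz": -0.284,"wx": 0.503,"wy": 0.565,"wz": -0.56,"grip": 0},{"tx": -0.092,"ty": -0.463,"tz": -0.284,"wx": 0.503,"wy": 0.565,"wz": -0.56,"grip": 0},{"tx": -0.092,"ty": -0.463,"tz": -0.284,"wx": 0.503,"wy": 0.565,"wz": -0.56,"grip": 0},{"tx": -0.092,"ty": -0.463,"tz": -0.284,"wx": 0.503,"wy": 0.565,"wz": -0.56,"grip": 0},{"tx": -0.092,"ty": -0.463,"tz": -0.284,"wx": 0.503,"wy": 0.565,"wz": -0.56,"grip": 0},{"tx": 0.044,"ty": -0.426,"tz": 0.315,"wx": -0.077,"wy": 0,"wz": 0.057,"grip": 0},{"tx": 0.044,"ty": -0.426,"tz": 0.315,"wx": -0.077,"wy": 0,"wz": 0.057,"grip": 0},{"tx": 0.044,"ty": -0.426,"tz": 0.315,"wx": -0.077,"wy": 0,"wz": 0.057,"grip": 0},{"tx": 0.044,"ty": -0.426,"tz": 0.315,"wx": -0.077,"wy": 0,"wz": 0.057,"grip": 0},{"tx": 0.044,"ty": -0.426,"tz": 0.315,"wx": -0.077,"wy": 0,"wz": 0.057,"grip": 0}]'

```text
time: 6.73
eef_pos: [0.4151, 0.1388, 0.3282]
ee_rot: [-2.38, -0.913, -1.197]
ft_force: [-0.3, -0.1, 0.5]
finger_gap: 1.005
```

```bash
python3 - <<'E'
from kin import *
p,R=now();q=np.array(L[-1][0]);print(R)
B=np.array([.4367,.2453,.082]);Rb=Rt(36,.7);Bt=B+.003*Rb[:,2]
for P,RR,N in[(Bt+[0,0,.15],Rb,8),(Bt,Rb,6)]:
    p,R=plan(p,R,P,RR,N);q,e=ik(p,R,q);print(q,round(e,4))
E
```

```text
t 6.73 q [-0.1791 -0.2922  2.4279  1.209   0.7479 -0.1793] p [0.4151 0.1388 0.3282] F [-0.295  -0.0786  0.5296] gap 1.005
[[ 0.4434  0.6696  0.5959]
 [ 0.3979 -0.7427  0.5385]
 [ 0.8032 -0.0017 -0.5957]]
8 x {"tx": -0.083, "ty": -0.206, "tz": 0.405, "wx": -0.034, "wy": 0.012, "wz": 0.022} max 0.405 end [0.4384 0.2469 0.2301]
[ 0.3109  0.0212  2.5112  2.3071  0.4266 -1.0196] 0.0
6 x {"tx": -0.505, "ty": 0.0, "tz": 0.367, "wx": 0.001, "wy": -0.0, "wz": 0.0} max 0.505 end [0.4385 0.2469 0.0803]
[ 0.3101  0.5897  2.5729  2.7571  0.9621 -1.5805] 0.0
```

>>> apply_moves --increments '[{"tx": -0.083,"ty": -0.206,"tz": 0.405,"wx": -0.034,"wy": 0.012,"wz": 0.022,"grip": 0},{"tx": -0.083,"ty": -0.206,"tz": 0.405,"wx": -0.034,"wy": 0.012,"wz": 0.022,"grip": 0},{"tx": -0.083,"ty": -0.206,"tz": 0.405,"wx": -0.034,"wy": 0.012,"wz": 0.022,"grip": 0},{"tx": -0.083,"ty": -0.206,"tz": 0.405,"wx": -0.034,"wy": 0.012,"wz": 0.022,"grip": 0},{"tx": -0.083,"ty": -0.206,"tz": 0.405,"wx": -0.034,"wy": 0.012,"wz": 0.022,"grip": 0},{"tx": -0.083,"ty": -0.206,"tz": 0.405,"wx": -0.034,"wy": 0.012,"wz": 0.022,"grip": 0},{"tx": -0.083,"ty": -0.206,"tz": 0.405,"wx": -0.034,"wy": 0.012,"wz": 0.022,"grip": 0},{"tx": -0.083,"ty": -0.206,"tz": 0.405,"wx": -0.034,"wy": 0.012,"wz": 0.022,"grip": 0},{"tx": 0,"ty": 0,"tz": 0,"wx": 0,"wy": 0,"wz": 0,"grip": 0}]'

```text
time: 7.48
eef_pos: [0.438, 0.2475, 0.2288]
ee_rot: [-2.397, -0.875, -1.216]
ft_force: [-0.6, -0.1, 0.1]
finger_gap: 0.999
```

```bash
python3 - <<'E'
from kin import *
from plant import arm
p,R=now()
c=arm.camera_model("wrist");im=arm.snapshot("wrist")[:,:,::-1].copy()
C=(c['intrinsics'],c['distortion'],c['pose']);B=[.4367,.2453]
for z in(0,.04,.095,.14):
    u=proj(C,np.array([[*B,z]]))[0];print(z,u);cv2.circle(im,tuple(int(v) for v in u),3,(0,255,0),-1)
cv2.imwrite("pics/w2.png",im)
Rb=Rt(36,.7);Bt=np.array([*B,.082])+.003*Rb[:,2];plan(p,R,Bt,Rb,6)
E
```

```text
t 7.48 q [ 0.3057  0.0236  2.5107  2.2922  0.4292 -1.0085] p [0.438  0.2475 0.2288] F [-0.5827 -0.1207  0.0505] gap 0.999
0 [317.68   374.4525]
0.04 [317.6571 366.4975]
0.095 [317.6158 352.1625]
0.14 [317.5692 335.9504]
6 x {"tx": -0.5, "ty": 0.004, "tz": 0.364, "wx": -0.004, "wy": 0.004, "wz": -0.002} max 0.5 end [0.4385 0.2469 0.0804]
```

View pics/w2.png

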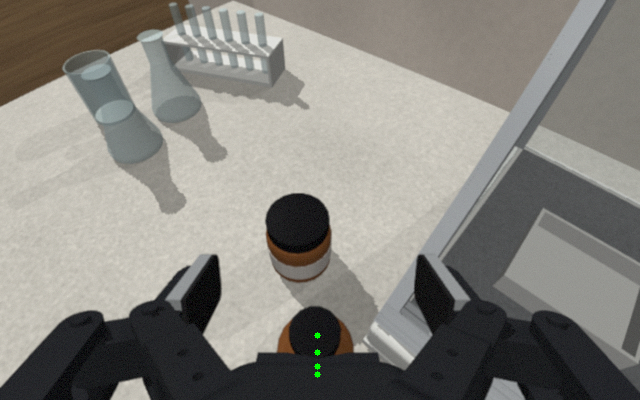

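The cap is centred at about (315,330) against a predicted (318,336), so the bottle is within about 2 mm. The jar and hood corner are clear of the fingers. I'll descend and grip.

>>> apply_moves --increments '[{"tx": -0.5,"ty": 0.004,"tz": 0.364,"wx": -0.004,"wy": 0.004,"wz": -0.002,"grip": 0},{"tx": -0.5,"ty": 0.004,"tz": 0.364,"wx": -0.004,"wy": 0.004,"wz": -0.002,"grip": 0},{"tx": -0.5,"ty": 0.004,"tz": 0.364,"wx": -0.004,"wy": 0.004,"wz": -0.002,"grip": 0},{"tx": -0.5,"ty": 0.004,"tz": 0.364,"wx": -0.004,"wy": 0.004,"wz": -0.002,"grip": 0},{"tx": -0.5,"ty": 0.004,"tz": 0.364,"wx": -0.004,"wy": 0.004,"wz": -0.002,"grip": 0},{"tx": -0.5,"ty": 0.004,"tz": 0.364,"wx": -0.004,"wy": 0.004,"wz": -0.002,"grip": 0},{"tx": 0,"ty": 0,"tz": 0,"wx": 0,"wy": 0,"wz": 0,"grip": 0}]'

```text
time: 8.12
eef_pos: [0.4369, 0.246, 0.0765]
ee_rot: [-2.398, -0.876, -1.209]
ft_force: [-0.3, 0.5, 1.0]
finger_gap: 0.997
```

```bash
python3 - <<'E'
from kin import *
p,R=now();print(Rt(36,.7).T@R)
E
```

```text
t 8.12 q [ 0.2983  0.5961  2.5723  2.7401  0.9603 -1.577 ] p [0.4369 0.246  0.0765] F [-0.2696  0.5466  0.955 ] gap 0.997
[[ 1.     -0.0025 -0.0069]
 [ 0.0025  1.     -0.0059]
 [ 0.007   0.0059  1.    ]]
```

>>> apply_moves --increments '[{"tx": 0.08,"ty": 0,"tz": -0.06,"wx": 0,"wy": 0,"wz": 0,"grip": 0},{"tx": 0,"ty": 0,"tz": 0,"wx": 0,"wy": 0,"wz": 0,"grip": 1},{"tx": 0,"ty": 0,"tz": 0,"wx": 0,"wy": 0,"wz": 0,"grip": 1},{"tx": 0,"ty": 0,"tz": 0,"wx": 0,"wy": 0,"wz": 0,"grip": 1},{"tx": 0,"ty": 0,"tz": 0,"wx": 0,"wy": 0,"wz": 0,"grip": 1},{"tx": 0,"ty": 0,"tz": 0,"wx": 0,"wy": 0,"wz": 0,"grip": 1}]' --force 50

```text
time: 8.62
eef_pos: [0.4403, 0.2473, 0.0901]
ee_rot: [-2.388, -0.878, -1.233]
ft_force: [-3.4, 0.5, 6.6]
finger_gap: 0.683
```

```bash
python3 - <<'E'
from kin import *
p,R=now();q=np.array(L[-1][0]);print(Rt(36,.7).T@R)
# grasp height g of tcp above bottle base
g=p[2]; off=R.T@(np.array([.4367,.2453,g])-p); print('axis offset in tool',off)
th=36
def tgt(y,x,base,psi):
    RR=Rt(th,psi);b=H([[x,y,base+g]],hp)[0];return b-RR@off*[1,1,0],RR
for P,RR,N in[(p+[0,0,.13],R,5),(*tgt(.20,-.03,.13,.35),6),(*tgt(.157,.04,.125,.15),5),(*tgt(.1575,.2,.07,.1),8),(*tgt(.1575,.2,.019,.1),5)]:
    p,R=plan(p,R,P,RR,N);q,e=ik(p,R,q);print(q,round(e,4))
E
```

```text
t 8.62 q [ 0.3005  0.5597  2.5737  2.739   0.9449 -1.5709] p [0.4403 0.2473 0.0901] F [-3.3502  0.4521  6.6366] gap 0.683
[[ 0.9999  0.0045  0.0099]
 [-0.0045  1.     -0.0007]
 [-0.0099  0.0006  1.    ]]
axis offset in tool [-0.0024 -0.0008 -0.0033]
5 x {"tx": 0.53, "ty": 0.002, "tz": -0.377, "wx": 0.0, "wy": 0.0, "wz": 0.0} max 0.53 end [0.4403 0.2473 0.2202]
[ 0.3052  0.0622  2.5219  2.3829  0.474  -1.1118] 0.0
6 x {"tx": -0.116, "ty": 0.458, "tz": -0.16, "wx": -0.453, "wy": -0.017, "wz": 0.332} max 0.458 end [0.458  0.1296 0.2201]
[ 0.1812 -0.0061  2.5827  2.7789  0.3936 -1.3338] 0.0
5 x {"tx": 0.137, "ty": 0.315, "tz": 0.232, "wx": -0.309, "wy": 0.001, "wz": 0.225} max 0.315 end [0.5264 0.0832 0.215 ]
[ 0.1634  0.1     2.4879  3.1697  0.3891 -1.5889] 0.0
8 x {"tx": 0.151, "ty": 0.081, "tz": 0.5, "wx": -0.049, "wy": -0.0, "wz": 0.035} max 0.5 end [0.6863 0.0777 0.1601]
[ 0.121   0.4211  2.2067  3.1835  0.4291 -1.5966] 0.0
5 x {"tx": -0.206, "ty": -0.0, "tz": 0.15, "wx": 0.001, "wy": -0.0, "wz": 0.0} max 0.206 end [0.6863 0.0777 0.1091]
[ 0.1206  0.5378  2.2149  3.1731  0.5539 -1.5855] 0.0
```

>>> apply_moves --increments '[{"tx": 0,"ty": 0,"tz": 0,"wx": 0,"wy": 0,"wz": 0,"grip": 1},{"tx": 0,"ty": 0,"tz": 0,"wx": 0,"wy": 0,"wz": 0,"grip": 1}]'

```text
time: 8.78
eef_pos: [0.4403, 0.2473, 0.0901]
ee_rot: [-2.388, -0.878, -1.233]
ft_force: [-2.6, -0.9, 7.8]
finger_gap: 0.68
```

```bash
python3 - <<'E'
from kin import *
from plant import arm
p,R=now()
im=arm.snapshot("scene")[230:400,290:490,::-1];im2=arm.snapshot("wrist")[:,:,::-1]
a=cv2.resize(im,None,fx=2.6,fy=2.6,interpolation=cv2.INTER_CUBIC);b=im2[180:400,150:490]
cv2.imwrite("pics/g1.png",cv2.copyMakeBorder(a,0,0,0,0,0));
cv2.imwrite("pics/g1.png",a)
E
```

```text
t 8.78 q [ 0.3006  0.5597  2.5737  2.7391  0.945  -1.5709] p [0.4403 0.2473 0.0901] F [-2.5931 -0.9238  7.8495] gap 0.68
```

View pics/g1.png

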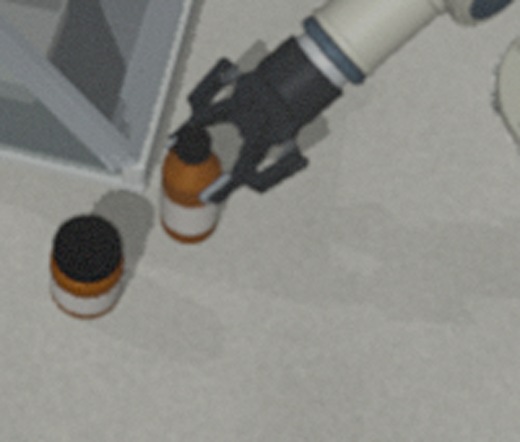

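The jaws hold the bottle high, near its shoulder, with about 8 N of upward reaction on the tool. The bottle stands upright, so I'll regrasp 12 mm lower.

>>> apply_moves --increments '[{"tx": 0,"ty": 0,"tz": 0,"wx": 0,"wy": 0,"wz": 0,"grip": 0},{"tx": 0,"ty": 0,"tz": 0,"wx": 0,"wy": 0,"wz": 0,"grip": 0},{"tx": 0,"ty": 0,"tz": 0,"wx": 0,"wy": 0,"wz": 0,"grip": 0},{"tx": -0.12,"ty": 0,"tz": 0.09,"wx": 0,"wy": 0,"wz": 0,"grip": 0},{"tx": -0.12,"ty": 0,"tz": 0.09,"wx": 0,"wy": 0,"wz": 0,"grip": 0},{"tx": 0,"ty": 0,"tz": 0,"wx": 0,"wy": 0,"wz": 0,"grip": 0},{"tx": 0,"ty": 0,"tz": 0,"wx": 0,"wy": 0,"wz": 0,"grip": 0}]'

```text
time: 9.47
eef_pos: [0.4392, 0.2464, 0.0732]
ee_rot: [-2.395, -0.877, -1.222]
ft_force: [-0.2, 0.9, 0.2]
finger_gap: 1.001
```

```bash
python3 - <<'E'
from kin import *
p,R=now();print(Rt(36,.7).T@R)
E
```

```text
t 9.47 q [ 0.3007  0.6173  2.5708  2.7535  0.9862 -1.5936] p [0.4392 0.2464 0.0732] F [-0.2489  0.915   0.2381] gap 1.001
[[ 1.      0.0017  0.0008]
 [-0.0017  1.     -0.001 ]
 [-0.0008  0.001   1.    ]]
```

>>> apply_moves --increments '[{"tx": 0,"ty": 0,"tz": 0,"wx": 0,"wy": 0,"wz": 0,"grip": 1},{"tx": 0,"ty": 0,"tz": 0,"wx": 0,"wy": 0,"wz": 0,"grip": 1},{"tx": 0,"ty": 0,"tz": 0,"wx": 0,"wy": 0,"wz": 0,"grip": 1},{"tx": 0,"ty": 0,"tz": 0,"wx": 0,"wy": 0,"wz": 0,"grip": 1},{"tx": 0,"ty": 0,"tz": 0,"wx": 0,"wy": 0,"wz": 0,"grip": 1}]' --force 50

```text
time: 9.88
eef_pos: [0.4391, 0.2467, 0.0744]
ee_rot: [-2.393, -0.878, -1.224]
ft_force: [-4.7, 1.3, 4.3]
finger_gap: 0.687
```

```bash
python3 - <<'E'
from kin import *
p,R=now();print(Rt(36,.7).T@R)
E
```

```text
t 9.88 q [ 0.301   0.6147  2.5715  2.7527  0.9864 -1.5934] p [0.4391 0.2467 0.0744] F [-4.7363  1.2939  4.2599] gap 0.687
[[ 1.      0.0028  0.0028]
 [-0.0028  1.     -0.0014]
 [-0.0028  0.0014  1.    ]]
```

>>> apply_moves --increments '[{"tx": 0.53,"ty": 0,"tz": -0.38,"wx": 0,"wy": 0,"wz": 0,"grip": 1},{"tx": 0.53,"ty": 0,"tz": -0.38,"wx": 0,"wy": 0,"wz": 0,"grip": 1},{"tx": 0.53,"ty": 0,"tz": -0.38,"wx": 0,"wy": 0,"wz": 0,"grip": 1},{"tx": 0.53,"ty": 0,"tz": -0.38,"wx": 0,"wy": 0,"wz": 0,"grip": 1},{"tx": 0.53,"ty": 0,"tz": -0.38,"wx": 0,"wy": 0,"wz": 0,"grip": 1},{"tx": 0,"ty": 0,"tz": 0,"wx": 0,"wy": 0,"wz": 0,"grip": 1}]'

```text
time: 10.38
eef_pos: [0.4414, 0.2471, 0.21]
ee_rot: [-2.39, -0.876, -1.236]
ft_force: [0.9, 1.8, -3.9]
finger_gap: 0.686
```

```bash
cat > carry.py <<'E'
from kin import *
g=.0744;off=np.array([-.0012,0,-.003])  # bottle axis in tool frame, at TCP height above base g
th=36
def tgt(x,y,base,psi):
    RR=Rt(th,psi);b=H([[x,y,base+g]],hp)[0];o=RR@off;o[2]=0;return b-o,RR
E
python3 - <<'E'
from carry import *
p,R=now();q=np.array(L[-1][0]);print(Rt(36,.7).T@R)
for P,RR,N in[(*tgt(-.03,.20,.13,.35),6),(*tgt(.04,.157,.125,.15),6),(*tgt(.195,.1575,.07,.1),8),(*tgt(.195,.1575,.018,.1),5)]:
    p,R=plan(p,R,P,RR,N);q,e=ik(p,R,q);print(q,round(e,4))
E
```

```text
t 10.38 q [ 0.3021  0.0968  2.5294  2.437   0.5053 -1.1742] p [0.4414 0.2471 0.21  ] F [ 0.8784  1.7631 -3.8824] gap 0.686
[[ 0.9999  0.0042  0.0101]
 [-0.0042  1.      0.0024]
 [-0.0101 -0.0025  0.9999]]
6 x {"tx": -0.139, "ty": 0.451, "tz": -0.151, "wx": -0.448, "wy": -0.017, "wz": 0.332} max 0.451 end [0.4567 0.1299 0.2043]
[ 0.1832  0.0533  2.5999  2.8374  0.4661 -1.3958] 0.0
6 x {"tx": 0.116, "ty": 0.261, "tz": 0.194, "wx": -0.258, "wy": -0.0, "wz": 0.187} max 0.261 end [0.5252 0.0838 0.1994]
[ 0.1663  0.1484  2.5015  3.1719  0.4509 -1.5884] 0.0
8 x {"tx": 0.142, "ty": 0.078, "tz": 0.488, "wx": -0.048, "wy": -0.0, "wz": 0.035} max 0.488 end [0.6802 0.0786 0.1444]
[ 0.1244  0.451   2.2231  3.1842  0.4753 -1.5943] 0.0
5 x {"tx": -0.21, "ty": -0.0, "tz": 0.153, "wx": -0.0, "wy": -0.0, "wz": -0.0} max 0.21 end [0.6803 0.0786 0.0924]
[ 0.1244  0.5734  2.2275  3.1761  0.602  -1.5848] 0.0
```

>>> apply_moves --increments '[{"tx": -0.139,"ty": 0.451,"tz": -0.151,"wx": -0.448,"wy": -0.017,"wz": 0.332,"grip": 1},{"tx": -0.139,"ty": 0.451,"tz": -0.151,"wx": -0.448,"wy": -0.017,"wz": 0.332,"grip": 1},{"tx": -0.139,"ty": 0.451,"tz": -0.151,"wx": -0.448,"wy": -0.017,"wz": 0.332,"grip": 1},{"tx": -0.139,"ty": 0.451,"tz": -0.151,"wx": -0.448,"wy": -0.017,"wz": 0.332,"grip": 1},{"tx": -0.139,"ty": 0.451,"tz": -0.151,"wx": -0.448,"wy": -0.017,"wz": 0.332,"grip": 1},{"tx": -0.139,"ty": 0.451,"tz": -0.151,"wx": -0.448,"wy": -0.017,"wz": 0.332,"grip": 1},{"tx": 0.116,"ty": 0.261,"tz": 0.194,"wx": -0.258,"wy": 0,"wz": 0.187,"grip": 1},{"tx": 0.116,"ty": 0.261,"tz": 0.194,"wx": -0.258,"wy": 0,"wz": 0.187,"grip": 1},{"tx": 0.116,"ty": 0.261,"tz": 0.194,"wx": -0.258,"wy": 0,"wz": 0.187,"grip": 1},{"tx": 0.116,"ty": 0.261,"tz": 0.194,"wx": -0.258,"wy": 0,"wz": 0.187,"grip": 1},{"tx": 0.116,"ty": 0.261,"tz": 0.194,"wx": -0.258,"wy": 0,"wz": 0.187,"grip": 1},{"tx": 0.116,"ty": 0.261,"tz": 0.194,"wx": -0.258,"wy": 0,"wz": 0.187,"grip": 1}]'

```text
time: 11.38
eef_pos: [0.5229, 0.0825, 0.191]
ee_rot: [-2.745, -0.206, -1.376]
ft_force: [0.7, 0.1, -4.8]
finger_gap: 0.68
```

```bash
python3 - <<'E'
from carry import *
p,R=now();q=np.array(L[-1][0]);print(Rt(36,.15).T@R)
for P,RR,N in[(*tgt(.195,.1575,.07,.1),9),(*tgt(.195,.1575,.02,.1),5)]:
    p,R=plan(p,R,P,RR,N);q,e=ik(p,R,q);print(q,round(e,4))
E
```

```text
t 11.38 q [ 0.1606  0.1645  2.5041  3.1668  0.4561 -1.5882] p [0.5229 0.0825 0.191 ] F [ 0.7169  0.1069 -4.8085] gap 0.68
[[ 0.9999  0.0012 -0.0135]
 [-0.0011  1.      0.0026]
 [ 0.0135 -0.0026  0.9999]]
9 x {"tx": 0.153, "ty": 0.066, "tz": 0.425, "wx": -0.04, "wy": 0.014, "wz": 0.033} max 0.425 end [0.6805 0.0786 0.1444]
[ 0.1247  0.451   2.2225  3.1854  0.4744 -1.595 ] 0.0
5 x {"tx": -0.203, "ty": 0.0, "tz": 0.146, "wx": 0.0, "wy": 0.001, "wz": -0.001} max 0.203 end [0.6802 0.0786 0.0944]
[ 0.1247  0.5687  2.2278  3.1772  0.5978 -1.586 ] 0.0
```

>>> apply_moves --increments '[{"tx": 0.153,"ty": 0.066,"tz": 0.425,"wx": -0.04,"wy": 0.014,"wz": 0.033,"grip": 1},{"tx": 0.153,"ty": 0.066,"tz": 0.425,"wx": -0.04,"wy": 0.014,"wz": 0.033,"grip": 1},{"tx": 0.153,"ty": 0.066,"tz": 0.425,"wx": -0.04,"wy": 0.014,"wz": 0.033,"grip": 1},{"tx": 0.153,"ty": 0.066,"tz": 0.425,"wx": -0.04,"wy": 0.014,"wz": 0.033,"grip": 1},{"tx": 0.153,"ty": 0.066,"tz": 0.425,"wx": -0.04,"wy": 0.014,"wz": 0.033,"grip": 1},{"tx": 0.153,"ty": 0.066,"tz": 0.425,"wx": -0.04,"wy": 0.014,"wz": 0.033,"grip": 1},{"tx": 0.153,"ty": 0.066,"tz": 0.425,"wx": -0.04,"wy": 0.014,"wz": 0.033,"grip": 1},{"tx": 0.153,"ty": 0.066,"tz": 0.425,"wx": -0.04,"wy": 0.014,"wz": 0.033,"grip": 1},{"tx": 0.153,"ty": 0.066,"tz": 0.425,"wx": -0.04,"wy": 0.014,"wz": 0.033,"grip": 1},{"tx": 0,"ty": 0,"tz": 0,"wx": 0,"wy": 0,"wz": 0,"grip": 1}]'

```text
time: 12.22
eef_pos: [0.6831, 0.0796, 0.1447]
ee_rot: [-2.754, -0.138, -1.406]
ft_force: [0.2, -0.2, -3.5]
finger_gap: 0.68
```

```bash
python3 - <<'E'
from carry import *
from plant import arm
c=arm.camera_model("wrist");im=arm.snapshot("wrist")[:,:,::-1]
p,R=now();print(Rt(36,.1).T@R, toH(p,hp))
a=arm.snapshot("scene")[130:330,230:430,::-1]
cv2.imwrite("pics/p1.png",np.hstack([cv2.resize(a,(400,400),interpolation=cv2.INTER_CUBIC),im[:,120:520]]))
plan(p,R,*tgt(.195,.1575,.022,.1),4)
E
```

```text
t 12.27 q [ 0.122   0.4527  2.2192  3.1776  0.4734 -1.5902] p [0.6814 0.0796 0.1446] F [-0.5911 -0.3364 -5.374 ] gap 0.683
[[ 1.      0.0002  0.0005]
 [-0.0002  1.     -0.0014]
 [-0.0005  0.0014  1.    ]] [[0.1992 0.159  0.1446]]
4 x {"tx": -0.248, "ty": 0.006, "tz": 0.171, "wx": -0.003, "wy": -0.001, "wz": 0.0} max 0.248 end [0.6803 0.0785 0.0964]
```

View pics/p1.png

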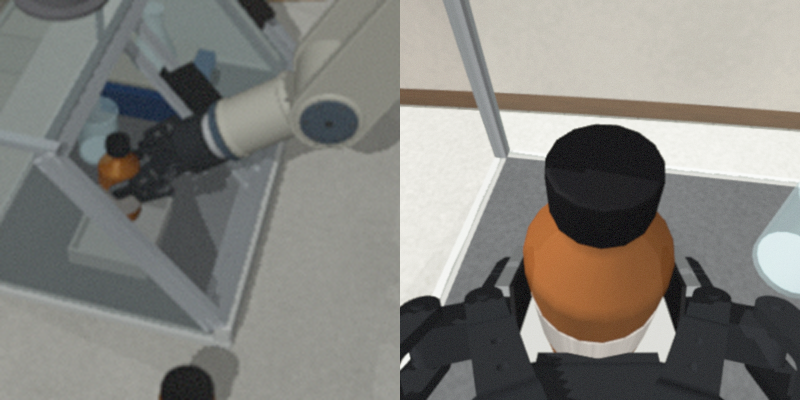

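The bottle is held upright over the tray (visible behind the bottle in the wrist view, around (540–670,320)), and the beaker is clear to the right. I'll lower it.

>>> apply_moves --increments '[{"tx": -0.248,"ty": 0.006,"tz": 0.171,"wx": 0,"wy": 0,"wz": 0,"grip": 1},{"tx": -0.248,"ty": 0.006,"tz": 0.171,"wx": 0,"wy": 0,"wz": 0,"grip": 1},{"tx": -0.248,"ty": 0.006,"tz": 0.171,"wx": 0,"wy": 0,"wz": 0,"grip": 1},{"tx": -0.228,"ty": 0.006,"tz": 0.157,"wx": 0,"wy": 0,"wz": 0,"grip": 1},{"tx": 0,"ty": 0,"tz": 0,"wx": 0,"wy": 0,"wz": 0,"grip": 1},{"tx": 0,"ty": 0,"tz": 0,"wx": 0,"wy": 0,"wz": 0,"grip": 1}]'

```text
time: 12.82
eef_pos: [0.6791, 0.0791, 0.0991]
ee_rot: [-2.753, -0.14, -1.405]
ft_force: [-0.3, 0.5, -4.1]
finger_gap: 0.679
```

```bash
python3 - <<'E'
from carry import *
p,R=now();print(Rt(36,.1).T@R, toH(p,hp), p[2]-.0744)
E
```

```text
t 12.82 q [ 0.1204  0.5582  2.2291  3.1668  0.5896 -1.58  ] p [0.6791 0.0791 0.0991] F [-0.2949  0.4896 -4.1115] gap 0.679
[[ 1.      0.0003  0.0013]
 [-0.0003  1.     -0.0026]
 [-0.0013  0.0026  1.    ]] [[0.1969 0.1584 0.0991]] 0.024690968816957787
```

>>> apply_moves --increments '[{"tx": -0.06,"ty": 0,"tz": 0.044,"wx": 0,"wy": 0,"wz": 0,"grip": 1},{"tx": -0.06,"ty": 0,"tz": 0.044,"wx": 0,"wy": 0,"wz": 0,"grip": 1},{"tx": -0.04,"ty": 0,"tz": 0.03,"wx": 0,"wy": 0,"wz": 0,"grip": 1},{"tx": 0,"ty": 0,"tz": 0,"wx": 0,"wy": 0,"wz": 0,"grip": 1}]'

```text
time: 13.15
eef_pos: [0.6807, 0.0794, 0.0928]
ee_rot: [-2.75, -0.14, -1.41]
ft_force: [-0.3, -0.1, -4.6]
finger_gap: 0.683
```

>>> apply_moves --increments '[{"tx": -0.02,"ty": 0,"tz": 0.015,"wx": 0,"wy": 0,"wz": 0,"grip": 1},{"tx": -0.02,"ty": 0,"tz": 0.015,"wx": 0,"wy": 0,"wz": 0,"grip": 1},{"tx": 0,"ty": 0,"tz": 0,"wx": 0,"wy": 0,"wz": 0,"grip": 1}]'

```text
time: 13.4
eef_pos: [0.6809, 0.0794, 0.091]
ee_rot: [-2.75, -0.14, -1.41]
ft_force: [-0.5, -0.0, -5.3]
finger_gap: 0.679
```

>>> apply_moves --increments '[{"tx": -0.02,"ty": 0,"tz": 0.015,"wx": 0,"wy": 0,"wz": 0,"grip": 1},{"tx": -0.01,"ty": 0,"tz": 0.007,"wx": 0,"wy": 0,"wz": 0,"grip": 1},{"tx": 0,"ty": 0,"tz": 0,"wx": 0,"wy": 0,"wz": 0,"grip": 1}]'

```text
time: 13.65
eef_pos: [0.6813, 0.0795, 0.09]
ee_rot: [-2.749, -0.14, -1.412]
ft_force: [-0.9, 1.0, -0.1]
finger_gap: 0.68
```

The bottle is down: the weight came off the wrist. Releasing and retreating along the tool axis.

>>> apply_moves --increments '[{"tx": 0,"ty": 0,"tz": 0,"wx": 0,"wy": 0,"wz": 0,"grip": 0.3},{"tx": 0,"ty": 0,"tz": 0,"wx": 0,"wy": 0,"wz": 0,"grip": 0},{"tx": 0,"ty": 0,"tz": 0,"wx": 0,"wy": 0,"wz": 0,"grip": 0},{"tx": 0,"ty": 0,"tz": 0,"wx": 0,"wy": 0,"wz": 0,"grip": 0},{"tx": 0,"ty": 0,"tz": -0.3,"wx": 0,"wy": 0,"wz": 0,"grip": 0},{"tx": 0,"ty": 0,"tz": -0.6,"wx": 0,"wy": 0,"wz": 0,"grip": 0},{"tx": 0,"ty": 0,"tz": -0.8,"wx": 0,"wy": 0,"wz": 0,"grip": 0},{"tx": 0,"ty": 0,"tz": -0.9,"wx": 0,"wy": 0,"wz": 0,"grip": 0},{"tx": 0,"ty": 0,"tz": -0.9,"wx": 0,"wy": 0,"wz": 0,"grip": 0},{"tx": 0,"ty": 0,"tz": -0.9,"wx": 0,"wy": 0,"wz": 0,"grip": 0},{"tx": 0,"ty": 0,"tz": -0.9,"wx": 0,"wy": 0,"wz": 0,"grip": 0}]'

```text
time: 14.57
eef_pos: [0.5073, 0.0613, 0.2135]
ee_rot: [-2.75, -0.14, -1.409]
ft_force: [-0.2, 0.5, 1.2]
finger_gap: 0.998
```

```bash
python3 - <<'E'
from kin import *
from plant import arm
p,R=now();print(toH(p,hp))
w=arm.snapshot("wrist")[:,:,::-1];t=arm.snapshot("top")[130:290,180:480,::-1]
cv2.imwrite("pics/t1.png",np.hstack([cv2.resize(t,(560,300),interpolation=cv2.INTER_CUBIC)]))
cv2.imwrite("pics/c1.png",np.vstack([cv2.resize(t,(560,298),interpolation=cv2.INTER_CUBIC),cv2.resize(w[:280],(560,245))]))
# next: rear pull push-left approach: fin at hood y .02; start TCP y -.015
q=np.array(L[-1][0])
for th,psi in((45,.2),(45,.4),(50,.4),(40,.3)):
  qq=q
  for y,o in((.1,.12),(-.02,.1),(-.02,.012),(.1,.012),(.235,.012)):
    P,RR=tipT(y,th,psi,o);qq,e=ik(P,RR,qq);print(th,psi,y,o,qq,round(e,4))
E
```

```text
t 14.57 q [ 0.1321  0.0748  2.5316  3.1989  0.4122 -1.6044] p [0.5073 0.0613 0.2135] F [-0.1727  0.4593  1.1502] gap 0.998
[[0.0259 0.1344 0.2135]]
45 0.2 0.1 0.12 [-0.077  -0.1381  2.3293  0.8215  0.2673  0.5689] 0.0
45 0.2 -0.02 0.1 [-0.4451 -0.0329  2.274   1.1251  0.4906  0.0074] 0.0
45 0.2 -0.02 0.012 [-0.377   0.1767  2.2125  1.4403  0.3996 -0.2898] 0.0
45 0.2 0.1 0.012 [-0.0679  0.1439  2.2554  1.7009  0.1899 -0.3242] 0.0
45 0.2 0.235 0.012 [ 0.252   0.1692  2.2063  1.848   0.     -0.24  ] 0.0361
45 0.4 0.1 0.12 [-0.2232 -0.0961  2.2949  1.0535  0.4948  0.1037] 0.0
45 0.4 -0.02 0.1 [-0.5428  0.0282  2.2132  1.0936  0.6999 -0.1778] 0.0
45 0.4 -0.02 0.012 [-0.466   0.222   2.15    1.277   0.5977 -0.3427] 0.0
45 0.4 0.1 0.012 [-0.1839  0.1732  2.2171  1.4394  0.4041 -0.2943] 0.0
45 0.4 0.235 0.012 [ 0.1608  0.178   2.2107  1.6766  0.1693 -0.2781] 0.0
50 0.4 0.1 0.12 [-0.1839 -0.0952  2.2401  0.7887  0.523   0.385 ] 0.0
50 0.4 -0.02 0.1 [-0.4956  0.018   2.1675  0.905   0.6919  0.032 ] 0.0
50 0.4 -0.02 0.012 [-0.4277  0.2073  2.1058  1.0516  0.5766 -0.0966] 0.0
50 0.4 0.1 0.012 [-0.1541  0.1626  2.1651  1.078   0.3941  0.0841] 0.0
50 0.4 0.235 0.012 [0.1734 0.1718 2.1531 0.8396 0.1953 0.5659] 0.0
40 0.3 0.1 0.12 [-0.1864 -0.1134  2.3716  1.3854  0.3729 -0.1289] 0.0
40 0.3 -0.02 0.1 [-0.5425  0.0134  2.2937  1.3407  0.6276 -0.3428] 0.0
40 0.3 -0.02 0.012 [-0.4594  0.2209  2.2288  1.6045  0.5559 -0.5875] 0.0
40 0.3 0.1 0.012 [-0.1521  0.177   2.2913  1.9617  0.3703 -0.7188] 0.0
40 0.3 0.235 0.012 [ 0.2177  0.19    2.2732  2.823   0.2025 -1.3113] 0.0
```

View pics/c1.png

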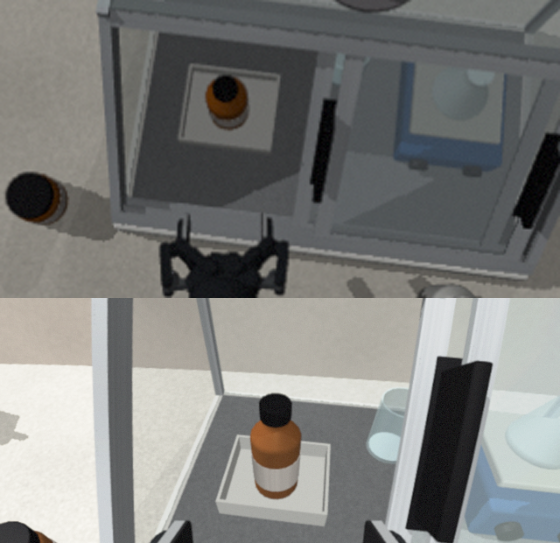

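The top view shows the bottle upright near the middle of the tray. The rear pull is at mid-hood and its pane fully open, and the beaker and jar look undisturbed. Next I'll push the rear pull left from its right side.

```bash
python3 - <<'E'
from kin import *
p,R=now();q=np.array(L[-1][0])
for P,RR,N in[(*tipT(.06,45,.3,.12),7),(*tipT(-.022,45,.4,.10),5),(*tipT(-.022,45,.4),5)]:
    p,R=plan(p,R,P,RR,N);q,e=ik(p,R,q);print(q,round(e,4))
E
```

```text
t 14.67 q [ 0.1323  0.0653  2.5345  3.1991  0.4114 -1.6046] p [0.506  0.0612 0.2168] F [ 0.4138 -0.5398  0.2878] gap 0.995
7 x {"tx": 0.189, "ty": 0.282, "tz": -0.178, "wx": 0.204, "wy": -0.228, "wz": -0.176} max 0.282 end [ 0.5159 -0.0168  0.2894]
[-0.2852 -0.106   2.3034  1.0439  0.4688  0.1398] 0.0
5 x {"tx": -0.101, "ty": 0.414, "tz": -0.011, "wx": 0.135, "wy": 0.0, "wz": -0.135} max 0.414 end [ 0.5286 -0.1002  0.2766]
[-0.5475  0.0295  2.2115  1.0923  0.7033 -0.1798] 0.0
5 x {"tx": 0.016, "ty": 0.143, "tz": 0.416, "wx": 0.0, "wy": 0.0, "wz": -0.0} max 0.416 end [ 0.596  -0.1027  0.2201]
[-0.4704  0.223   2.1483  1.2741  0.6008 -0.3429] 0.0
```

>>> apply_moves --increments '[{"tx": 0.11,"ty": 0.165,"tz": -0.104,"wx": 0.119,"wy": -0.133,"wz": -0.103,"grip": 1},{"tx": 0.11,"ty": 0.165,"tz": -0.104,"wx": 0.119,"wy": -0.133,"wz": -0.103,"grip": 1},{"tx": 0.11,"ty": 0.165,"tz": -0.104,"wx": 0.119,"wy": -0.133,"wz": -0.103,"grip": 1},{"tx": 0.11,"ty": 0.165,"tz": -0.104,"wx": 0.119,"wy": -0.133,"wz": -0.103,"grip": 1},{"tx": 0.11,"ty": 0.165,"tz": -0.104,"wx": 0.119,"wy": -0.133,"wz": -0.103,"grip": 1},{"tx": 0.11,"ty": 0.165,"tz": -0.104,"wx": 0.119,"wy": -0.133,"wz": -0.103,"grip": 1},{"tx": 0.11,"ty": 0.165,"tz": -0.104,"wx": 0.119,"wy": -0.133,"wz": -0.103,"grip": 1},{"tx": 0.11,"ty": 0.165,"tz": -0.104,"wx": 0.119,"wy": -0.133,"wz": -0.103,"grip": 1},{"tx": 0.11,"ty": 0.165,"tz": -0.104,"wx": 0.119,"wy": -0.133,"wz": -0.103,"grip": 1},{"tx": 0.11,"ty": 0.165,"tz": -0.104,"wx": 0.119,"wy": -0.133,"wz": -0.103,"grip": 1},{"tx": 0.11,"ty": 0.165,"tz": -0.104,"wx": 0.119,"wy": -0.133,"wz": -0.103,"grip": 1},{"tx": 0.11,"ty": 0.165,"tz": -0.104,"wx": 0.119,"wy": -0.133,"wz": -0.103,"grip": 1}]'

```text
time: 15.67
eef_pos: [0.5184, -0.0026, 0.2759]
ee_rot: [-2.761, -0.384, -1.181]
ft_force: [0.2, 1.2, 0.5]
finger_gap: -0.001
```

```bash
python3 - <<'E'
from kin import *
p,R=now();q=np.array(L[-1][0]);print(toH(p,hp))
for P,RR,N in[(*tipT(-.022,45,.4,.10),6),(*tipT(-.022,45,.4),5)]:
    p,R=plan(p,R,P,RR,N);q,e=ik(p,R,q);print(q,round(e,4))
E
```

```text
t 15.67 q [-0.2391 -0.0853  2.3386  1.2001  0.398   0.0273] p [ 0.5184 -0.0026  0.2759] F [0.2169 1.1728 0.4561] gap -0.001
[[0.0393 0.0709 0.2759]]
6 x {"tx": -0.061, "ty": 0.399, "tz": -0.068, "wx": 0.132, "wy": -0.038, "wz": -0.14} max 0.399 end [ 0.5286 -0.1003  0.2765]
[-0.5475  0.0298  2.2112  1.092   0.7032 -0.1794] 0.0
5 x {"tx": 0.016, "ty": 0.142, "tz": 0.416, "wx": 0.0, "wy": 0.0, "wz": -0.001} max 0.416 end [ 0.596  -0.1027  0.22  ]
[-0.4702  0.223   2.1484  1.274   0.6005 -0.343 ] 0.0
```

>>> apply_moves --increments '[{"tx": -0.061,"ty": 0.399,"tz": -0.068,"wx": 0.132,"wy": -0.038,"wz": -0.14,"grip": 1},{"tx": -0.061,"ty": 0.399,"tz": -0.068,"wx": 0.132,"wy": -0.038,"wz": -0.14,"grip": 1},{"tx": -0.061,"ty": 0.399,"tz": -0.068,"wx": 0.132,"wy": -0.038,"wz": -0.14,"grip": 1},{"tx": -0.061,"ty": 0.399,"tz": -0.068,"wx": 0.132,"wy": -0.038,"wz": -0.14,"grip": 1},{"tx": -0.061,"ty": 0.399,"tz": -0.068,"wx": 0.132,"wy": -0.038,"wz": -0.14,"grip": 1},{"tx": -0.061,"ty": 0.399,"tz": -0.068,"wx": 0.132,"wy": -0.038,"wz": -0.14,"grip": 1},{"tx": 0,"ty": 0,"tz": 0,"wx": 0,"wy": 0,"wz": 0,"grip": 1}]'

```text
time: 16.25
eef_pos: [0.5299, -0.1028, 0.277]
ee_rot: [-2.716, -0.547, -1.128]
ft_force: [0.5, 0.3, 0.5]
finger_gap: -0.001
```

```bash
python3 - <<'E'
from kin import *
p,R=now();q=np.array(L[-1][0]);print(toH(p,hp))
for P,RR,N in[(*tipT(-.022,45,.4),5),(*tipT(-.006,45,.4),2),(*tipT(.21,45,.4),16)]:
    p,R=plan(p,R,P,RR,N);q,e=ik(p,R,q);print(q,round(e,4))
E
```

```text
t 16.25 q [-0.5527  0.032   2.2089  1.0951  0.7046 -0.1845] p [ 0.5299 -0.1028  0.277 ] F [0.5141 0.2915 0.5396] gap -0.001
[[ 0.0544 -0.0287  0.277 ]]
5 x {"tx": 0.013, "ty": 0.127, "tz": 0.417, "wx": 0.006, "wy": -0.004, "wz": -0.002} max 0.417 end [ 0.5959 -0.1026  0.22  ]
[-0.4705  0.2231  2.1483  1.274   0.6011 -0.343 ] 0.0
2 x {"tx": 0.06, "ty": -0.181, "tz": 0.06, "wx": -0.001, "wy": 0.0, "wz": -0.0} max 0.181 end [ 0.5965 -0.0866  0.22  ]
[-0.4359  0.2141  2.1611  1.2941  0.5768 -0.3372] 0.0
16 x {"tx": 0.101, "ty": -0.306, "tz": 0.101, "wx": -0.0, "wy": 0.0, "wz": -0.0} max 0.306 end [0.6045 0.1294 0.22  ]
[ 0.0982  0.1722  2.2182  1.6221  0.2121 -0.2691] 0.0
```

>>> apply_moves --increments '[{"tx": 0.013,"ty": 0.127,"tz": 0.417,"wx": 0,"wy": 0,"wz": 0,"grip": 1},{"tx": 0.013,"ty": 0.127,"tz": 0.417,"wx": 0,"wy": 0,"wz": 0,"grip": 1},{"tx": 0.013,"ty": 0.127,"tz": 0.417,"wx": 0,"wy": 0,"wz": 0,"grip": 1},{"tx": 0.013,"ty": 0.127,"tz": 0.417,"wx": 0,"wy": 0,"wz": 0,"grip": 1},{"tx": 0.013,"ty": 0.127,"tz": 0.417,"wx": 0,"wy": 0,"wz": 0,"grip": 1},{"tx": 0.06,"ty": -0.181,"tz": 0.06,"wx": 0,"wy": 0,"wz": 0,"grip": 1},{"tx": 0.06,"ty": -0.181,"tz": 0.06,"wx": 0,"wy": 0,"wz": 0,"grip": 1},{"tx": 0.06,"ty": -0.181,"tz": 0.06,"wx": 0,"wy": 0,"wz": 0,"grip": 1}]'

```text
time: 16.92
eef_pos: [0.5953, -0.0746, 0.2199]
ee_rot: [-2.714, -0.548, -1.127]
ft_force: [-0.2, 0.7, 1.1]
finger_gap: -0.001
```

```bash
python3 - <<'E'
from kin import *
p,R=now();print(toH(p,hp),toH(p+.014*R[:,2],hp))
plan(p,R,*tipT(.18,45,.4),12)
E
```

```text
t 16.92 q [-0.4125  0.2059  2.1742  1.3156  0.5596 -0.3406] p [ 0.5953 -0.0746  0.2199] F [-0.1637  0.7217  1.1064] gap -0.001
[[0.1187 0.0018 0.2199]] [[0.1277 0.006  0.2101]]
12 x {"tx": 0.11, "ty": -0.327, "tz": 0.11, "wx": 0.001, "wy": -0.001, "wz": -0.001} max 0.327 end [0.603  0.0991 0.22  ]
```

>>> apply_moves --increments '[{"tx": 0.055,"ty": -0.164,"tz": 0.055,"wx": 0,"wy": 0,"wz": 0,"grip": 1},{"tx": 0.055,"ty": -0.164,"tz": 0.055,"wx": 0,"wy": 0,"wz": 0,"grip": 1},{"tx": 0.11,"ty": -0.327,"tz": 0.11,"wx": 0,"wy": 0,"wz": 0,"grip": 1},{"tx": 0.11,"ty": -0.327,"tz": 0.11,"wx": 0,"wy": 0,"wz": 0,"grip": 1}]'

```text
time: 17.25
eef_pos: [0.5976, -0.0323, 0.2206]
ee_rot: [-2.716, -0.548, -1.13]
ft_force: [-1.6, -3.8, -1.3]
finger_gap: -0.002
```

```bash
python3 - <<'E'
from kin import *
p,R=now();print(toH(p,hp),toH(p+.014*R[:,2],hp))
plan(p,R,*tipT(.19,45,.4),10)
E
```

```text
t 17.25 q [-0.3122  0.1859  2.2     1.3747  0.4885 -0.3242] p [ 0.5976 -0.0323  0.2206] F [-1.6344 -3.8322 -1.2981] gap -0.002
[[0.1195 0.0441 0.2206]] [[0.1285 0.0482 0.2107]]
10 x {"tx": 0.106, "ty": -0.32, "tz": 0.108, "wx": 0.004, "wy": -0.002, "wz": -0.001} max 0.32 end [0.6037 0.1091 0.22  ]
```

In contact at about 3.8 N. I'll keep sliding to roughly 40 mm short of the stop.

>>> apply_moves --increments '[{"tx": 0.106,"ty": -0.32,"tz": 0.108,"wx": 0,"wy": 0,"wz": 0,"grip": 1},{"tx": 0.106,"ty": -0.32,"tz": 0.108,"wx": 0,"wy": 0,"wz": 0,"grip": 1},{"tx": 0.106,"ty": -0.32,"tz": 0.108,"wx": 0,"wy": 0,"wz": 0,"grip": 1},{"tx": 0.106,"ty": -0.32,"tz": 0.108,"wx": 0,"wy": 0,"wz": 0,"grip": 1},{"tx": 0.106,"ty": -0.32,"tz": 0.108,"wx": 0,"wy": 0,"wz": 0,"grip": 1},{"tx": 0.106,"ty": -0.32,"tz": 0.108,"wx": 0,"wy": 0,"wz": 0,"grip": 1},{"tx": 0.106,"ty": -0.32,"tz": 0.108,"wx": 0,"wy": 0,"wz": 0,"grip": 1},{"tx": 0.106,"ty": -0.32,"tz": 0.108,"wx": 0,"wy": 0,"wz": 0,"grip": 1},{"tx": 0.106,"ty": -0.32,"tz": 0.108,"wx": 0,"wy": 0,"wz": 0,"grip": 1},{"tx": 0.106,"ty": -0.32,"tz": 0.108,"wx": 0,"wy": 0,"wz": 0,"grip": 1}]'

```text
time: 18.08
eef_pos: [0.6036, 0.1095, 0.2202]
ee_rot: [-2.715, -0.548, -1.13]
ft_force: [-2.1, -4.0, 1.2]
finger_gap: -0.001
```

```bash
python3 - <<'E'
from kin import *
p,R=now();print(toH(p,hp),toH(p+.014*R[:,2],hp))
plan(p,R,*tipT(.22,45,.4),5)
E
```

```text
t 18.08 q [ 0.0467  0.169   2.2243  1.6073  0.2451 -0.2912] p [0.6036 0.1095 0.2202] F [-2.1214 -3.9879  1.1941] gap -0.001
[[0.1204 0.1861 0.2202]] [[0.1294 0.1903 0.2104]]
5 x {"tx": 0.043, "ty": -0.135, "tz": 0.045, "wx": 0.006, "wy": -0.006, "wz": -0.001} max 0.135 end [0.6046 0.1393 0.22  ]
```

>>> apply_moves --increments '[{"tx": 0.05,"ty": -0.15,"tz": 0.05,"wx": 0,"wy": 0,"wz": 0,"grip": 1},{"tx": 0.05,"ty": -0.15,"tz": 0.05,"wx": 0,"wy": 0,"wz": 0,"grip": 1},{"tx": 0.05,"ty": -0.15,"tz": 0.05,"wx": 0,"wy": 0,"wz": 0,"grip": 1},{"tx": 0.05,"ty": -0.15,"tz": 0.05,"wx": 0,"wy": 0,"wz": 0,"grip": 1},{"tx": 0.04,"ty": -0.12,"tz": 0.04,"wx": 0,"wy": 0,"wz": 0,"grip": 1}]'

```text
time: 18.5
eef_pos: [0.6056, 0.1409, 0.2197]
ee_rot: [-2.715, -0.548, -1.129]
ft_force: [-1.5, -3.4, 0.9]
finger_gap: 0.004
```

```bash
python3 - <<'E'
from kin import *
p,R=now();print(toH(p,hp),toH(p+.014*R[:,2],hp))
E
```

```text
t 18.5 q [ 0.126   0.1769  2.2152  1.674   0.1915 -0.3001] p [0.6056 0.1409 0.2197] F [-1.4514 -3.4236  0.8706] gap 0.004
[[0.1213 0.2175 0.2197]] [[0.1303 0.2217 0.2099]]
```

>>> apply_moves --increments '[{"tx": 0.017,"ty": -0.05,"tz": 0.017,"wx": 0,"wy": 0,"wz": 0,"grip": 1},{"tx": 0.017,"ty": -0.05,"tz": 0.017,"wx": 0,"wy": 0,"wz": 0,"grip": 1},{"tx": 0.017,"ty": -0.05,"tz": 0.017,"wx": 0,"wy": 0,"wz": 0,"grip": 1},{"tx": 0,"ty": 0,"tz": 0,"wx": 0,"wy": 0,"wz": 0,"grip": 1}]'

```text
time: 18.83
eef_pos: [0.6059, 0.1476, 0.2196]
ee_rot: [-2.715, -0.549, -1.129]
ft_force: [-0.6, 0.4, -0.6]
finger_gap: 0.005
```

>>> apply_moves --increments '[{"tx": 0.017,"ty": -0.05,"tz": 0.017,"wx": 0,"wy": 0,"wz": 0,"grip": 1},{"tx": 0.017,"ty": -0.05,"tz": 0.017,"wx": 0,"wy": 0,"wz": 0,"grip": 1}]'

```text
time: 19.0
eef_pos: [0.6062, 0.1515, 0.2195]
ee_rot: [-2.715, -0.548, -1.129]
ft_force: [-0.9, -2.7, 0.0]
finger_gap: -0.002
```

>>> apply_moves --increments '[{"tx": 0.017,"ty": -0.05,"tz": 0.017,"wx": 0,"wy": 0,"wz": 0,"grip": 1}]'

```text
time: 19.08
eef_pos: [0.6063, 0.1539, 0.2195]
ee_rot: [-2.715, -0.548, -1.129]
ft_force: [-1.0, -2.7, 0.4]
finger_gap: -0.001
```

>>> apply_moves --increments '[{"tx": 0.017,"ty": -0.05,"tz": 0.017,"wx": 0,"wy": 0,"wz": 0,"grip": 1},{"tx": 0.008,"ty": -0.025,"tz": 0.008,"wx": 0,"wy": 0,"wz": 0,"grip": 1}]'

```text
time: 19.25
eef_pos: [0.6063, 0.1575, 0.2196]
ee_rot: [-2.715, -0.549, -1.129]
ft_force: [-0.4, -3.1, 1.4]
finger_gap: 0.0
```

>>> apply_moves --increments '[{"tx": 0.012,"ty": -0.036,"tz": 0.012,"wx": 0,"wy": 0,"wz": 0,"grip": 1}]'

```text
time: 19.33
eef_pos: [0.6064, 0.1589, 0.2195]
ee_rot: [-2.715, -0.549, -1.129]
ft_force: [-1.5, -2.2, 0.3]
finger_gap: -0.003
```

>>> apply_moves --increments '[{"tx": 0.012,"ty": -0.036,"tz": 0.012,"wx": 0,"wy": 0,"wz": 0,"grip": 1}]'

```text
time: 19.42
eef_pos: [0.6065, 0.1605, 0.2196]
ee_rot: [-2.715, -0.549, -1.129]
ft_force: [-0.8, -2.9, 0.1]
finger_gap: -0.0
```

>>> apply_moves --increments '[{"tx": 0.012,"ty": -0.036,"tz": 0.012,"wx": 0,"wy": 0,"wz": 0,"grip": 1},{"tx": 0.012,"ty": -0.036,"tz": 0.012,"wx": 0,"wy": 0,"wz": 0,"grip": 1}]'

```text
time: 19.58
eef_pos: [0.6066, 0.1621, 0.2193]
ee_rot: [-2.719, -0.546, -1.129]
ft_force: [-8.6, -16.6, 8.8]
finger_gap: -0.001
```

>>> apply_moves --increments '[{"tx": 0.012,"ty": -0.036,"tz": 0.012,"wx": 0,"wy": 0,"wz": 0,"grip": 1},{"tx": 0.012,"ty": -0.036,"tz": 0.012,"wx": 0,"wy": 0,"wz": 0,"grip": 1}]'

```text
time: 19.75
eef_pos: [0.6067, 0.1628, 0.2191]
ee_rot: [-2.724, -0.542, -1.13]
ft_force: [-16.2, -32.5, 16.9]
finger_gap: -0.0
```

```bash
python3 - <<'E'
from kin import *
from plant import arm
p,R=now();print(toH(p,hp),toH(p+.014*R[:,2],hp))
t=arm.snapshot("top");cv2.imwrite("pics/t2.png",t[:,:,::-1])
b=t.max(2);g=(b<35).astype(np.uint8)
n,l,s,c=cv2.connectedComponentsWithStats(g)
for i in range(1,n):
    if s[i][4]>60: print(s[i],c[i])
E
```

```text
t 19.75 q [ 0.1874  0.1835  2.2064  1.7398  0.1405 -0.3196] p [0.6067 0.1628 0.2191] F [-16.2476 -32.4552  16.9039] gap -0.0
[[0.1216 0.2394 0.2191]] [[0.1306 0.2434 0.2092]]
[568  18  32   9  84] [582.7738  22.3452]
[369 111  32  15 184] [383.8098 119.4946]
[ 235  171   57   67 1489] [262.0698 209.3936]
[455 202  26  51 567] [468.1993 226.4832]
[184 223  25  25 475] [195.9221 234.8   ]
[  1 371  27  25 419] [ 14.0621 384.6348]
[ 70 377  24  23 237] [ 82.0295 390.1477]
[ 32 392  23   8 140] [ 43.6929 396.1214]
```

The rear pane met its stop firmly (force rose from 3 to about 32 N), so it is shut. I'll back off and move over to the front pull.

>>> apply_moves --increments '[{"tx": -0.07,"ty": 0.2,"tz": -0.07,"wx": 0,"wy": 0,"wz": 0,"grip": 1},{"tx": -0.07,"ty": 0.2,"tz": -0.07,"wx": 0,"wy": 0,"wz": 0,"grip": 1},{"tx": 0,"ty": 0,"tz": -0.7,"wx": 0,"wy": 0,"wz": 0,"grip": 1},{"tx": 0,"ty": 0,"tz": -0.9,"wx": 0,"wy": 0,"wz": 0,"grip": 1},{"tx": 0,"ty": 0,"tz": -0.9,"wx": 0,"wy": 0,"wz": 0,"grip": 1}]'

```text
time: 20.22
eef_pos: [0.5638, 0.1332, 0.2661]
ee_rot: [-2.707, -0.551, -1.128]
ft_force: [0.3, 0.6, 0.1]
finger_gap: 0.001
```

```bash
python3 - <<'E'
from kin import *
p,R=now();q=np.array(L[-1][0]);print(toH(p,hp))
n=np.array([-.766,0,.643])
print('out',(toH(p,hp)[0]-[.012,0,.052])@n)
for P,RR,N in[(*tipT(.04,48,.3,.12),12),(*tipT(-.205,50,.1,.10),12),(*tipT(-.205,50,.1),5),(*tipT(-.24,50,.1),5)]:
    p,R=plan(p,R,P,RR,N);q,e=ik(p,R,q);print(q,round(e,4))
E
```

```text
t 20.22 q [0.1119 0.0225 2.2522 1.1343 0.23   0.2413] p [0.5638 0.1332 0.2661] F [0.3287 0.5869 0.1253] gap 0.001
[[0.0798 0.2083 0.2661]]
out 0.0857302564160053
12 x {"tx": -0.122, "ty": 0.297, "tz": -0.187, "wx": -0.059, "wy": -0.045, "wz": 0.057} max 0.297 end [ 0.5157 -0.0368  0.2901]
[-0.324  -0.0966  2.2617  0.8986  0.5233  0.2515] 0.0
12 x {"tx": -0.087, "ty": 0.5, "tz": -0.041, "wx": -0.104, "wy": -0.028, "wz": 0.121} max 0.5 end [ 0.5219 -0.2804  0.2773]
[-0.7712  0.1071  2.07    0.8958  0.6818  0.0626] 0.0
5 x {"tx": 0.075, "ty": 0.045, "tz": 0.432, "wx": -0.001, "wy": 0.0, "wz": -0.001} max 0.432 end [ 0.5895 -0.2826  0.2208]
[-0.677   0.2697  2.018   1.0207  0.5569 -0.0199] 0.0
5 x {"tx": -0.018, "ty": 0.173, "tz": -0.015, "wx": 0.0, "wy": 0.0, "wz": -0.0} max 0.173 end [ 0.5883 -0.3175  0.2207]
[-0.7322  0.2997  1.9737  1.0003  0.5999 -0.0386] 0.0
```

>>> apply_moves --increments '[{"tx": -0.122,"ty": 0.297,"tz": -0.187,"wx": -0.059,"wy": -0.045,"wz": 0.057,"grip": 1},{"tx": -0.122,"ty": 0.297,"tz": -0.187,"wx": -0.059,"wy": -0.045,"wz": 0.057,"grip": 1},{"tx": -0.122,"ty": 0.297,"tz": -0.187,"wx": -0.059,"wy": -0.045,"wz": 0.057,"grip": 1},{"tx": -0.122,"ty": 0.297,"tz": -0.187,"wx": -0.059,"wy": -0.045,"wz": 0.057,"grip": 1},{"tx": -0.122,"ty": 0.297,"tz": -0.187,"wx": -0.059,"wy": -0.045,"wz": 0.057,"grip": 1},{"tx": -0.122,"ty": 0.297,"tz": -0.187,"wx": -0.059,"wy": -0.045,"wz": 0.057,"grip": 1},{"tx": -0.122,"ty": 0.297,"tz": -0.187,"wx": -0.059,"wy": -0.045,"wz": 0.057,"grip": 1},{"tx": -0.122,"ty": 0.297,"tz": -0.187,"wx": -0.059,"wy": -0.045,"wz": 0.057,"grip": 1},{"tx": -0.122,"ty": 0.297,"tz": -0.187,"wx": -0.059,"wy": -0.045,"wz": 0.057,"grip": 1},{"tx": -0.122,"ty": 0.297,"tz": -0.187,"wx": -0.059,"wy": -0.045,"wz": 0.057,"grip": 1},{"tx": -0.122,"ty": 0.297,"tz": -0.187,"wx": -0.059,"wy": -0.045,"wz": 0.057,"grip": 1},{"tx": -0.122,"ty": 0.297,"tz": -0.187,"wx": -0.059,"wy": -0.045,"wz": 0.057,"grip": 1}]'

```text
time: 21.22
eef_pos: [0.5158, -0.037, 0.2905]
ee_rot: [-2.804, -0.425, -1.08]
ft_force: [0.7, 0.6, -0.1]
finger_gap: 0.001
```

>>> apply_moves --increments '[{"tx": -0.087,"ty": 0.5,"tz": -0.041,"wx": -0.104,"wy": -0.028,"wz": 0.121,"grip": 1},{"tx": -0.087,"ty": 0.5,"tz": -0.041,"wx": -0.104,"wy": -0.028,"wz": 0.121,"grip": 1},{"tx": -0.087,"ty": 0.5,"tz": -0.041,"wx": -0.104,"wy": -0.028,"wz": 0.121,"grip": 1},{"tx": -0.087,"ty": 0.5,"tz": -0.041,"wx": -0.104,"wy": -0.028,"wz": 0.121,"grip": 1},{"tx": -0.087,"ty": 0.5,"tz": -0.041,"wx": -0.104,"wy": -0.028,"wz": 0.121,"grip": 1},{"tx": -0.087,"ty": 0.5,"tz": -0.041,"wx": -0.104,"wy": -0.028,"wz": 0.121,"grip": 1},{"tx": -0.087,"ty": 0.5,"tz": -0.041,"wx": -0.104,"wy": -0.028,"wz": 0.121,"grip": 1},{"tx": -0.087,"ty": 0.5,"tz": -0.041,"wx": -0.104,"wy": -0.028,"wz": 0.121,"grip": 1},{"tx": -0.087,"ty": 0.5,"tz": -0.041,"wx": -0.104,"wy": -0.028,"wz": 0.121,"grip": 1},{"tx": -0.087,"ty": 0.5,"tz": -0.041,"wx": -0.104,"wy": -0.028,"wz": 0.121,"grip": 1},{"tx": -0.087,"ty": 0.5,"tz": -0.041,"wx": -0.104,"wy": -0.028,"wz": 0.121,"grip": 1},{"tx": -0.087,"ty": 0.5,"tz": -0.041,"wx": -0.104,"wy": -0.028,"wz": 0.121,"grip": 1}]'

```text
time: 22.22
eef_pos: [0.5222, -0.2809, 0.2775]
ee_rot: [-2.915, -0.144, -1.064]
ft_force: [1.0, -0.6, -0.0]
finger_gap: -0.002
```

```bash
python3 - <<'E'
from kin import *
p,R=now();q=np.array(L[-1][0]);print(toH(p,hp))
for P,RR,N in[(*tipT(-.205,50,.1),5),(*tipT(-.225,50,.1),5)]:
    p,R=plan(p,R,P,RR,N);q,e=ik(p,R,q);print(q,round(e,4))
E
```

```text
t 22.22 q [-0.7739  0.1081  2.0694  0.8996  0.6834  0.0582] p [ 0.5222 -0.2809  0.2775] F [ 0.9597 -0.6    -0.037 ] gap -0.002
[[ 0.053  -0.2071  0.2775]]
5 x {"tx": 0.074, "ty": 0.042, "tz": 0.432, "wx": -0.001, "wy": -0.004, "wz": -0.003} max 0.432 end [ 0.5896 -0.2826  0.2209]
[-0.677   0.2696  2.0176  1.0199  0.5573 -0.0192] 0.0
5 x {"tx": -0.011, "ty": 0.099, "tz": -0.008, "wx": -0.0, "wy": 0.0, "wz": 0.0} max 0.099 end [ 0.5889 -0.3026  0.2207]
[-0.7092  0.2868  1.9929  1.009   0.582  -0.0314] 0.0
```

>>> apply_moves --increments '[{"tx": 0.074,"ty": 0.042,"tz": 0.432,"wx": 0,"wy": 0,"wz": 0,"grip": 1},{"tx": 0.074,"ty": 0.042,"tz": 0.432,"wx": 0,"wy": 0,"wz": 0,"grip": 1},{"tx": 0.074,"ty": 0.042,"tz": 0.432,"wx": 0,"wy": 0,"wz": 0,"grip": 1},{"tx": 0.074,"ty": 0.042,"tz": 0.432,"wx": 0,"wy": 0,"wz": 0,"grip": 1},{"tx": 0.074,"ty": 0.042,"tz": 0.432,"wx": 0,"wy": 0,"wz": 0,"grip": 1},{"tx": -0.011,"ty": 0.1,"tz": -0.008,"wx": 0,"wy": 0,"wz": 0,"grip": 1},{"tx": -0.011,"ty": 0.1,"tz": -0.008,"wx": 0,"wy": 0,"wz": 0,"grip": 1},{"tx": -0.011,"ty": 0.1,"tz": -0.008,"wx": 0,"wy": 0,"wz": 0,"grip": 1}]'

```text
time: 22.88
eef_pos: [0.5893, -0.2941, 0.2213]
ee_rot: [-2.915, -0.145, -1.065]
ft_force: [0.3, 0.7, -0.3]
finger_gap: 0.002
```

>>> apply_moves --increments '[{"tx": -0.005,"ty": 0.05,"tz": -0.004,"wx": 0,"wy": 0,"wz": 0,"grip": 1},{"tx": -0.005,"ty": 0.05,"tz": -0.004,"wx": 0,"wy": 0,"wz": 0,"grip": 1},{"tx": -0.005,"ty": 0.05,"tz": -0.004,"wx": 0,"wy": 0,"wz": 0,"grip": 1}]'

```text
time: 23.13
eef_pos: [0.5891, -0.3006, 0.2218]
ee_rot: [-2.915, -0.144, -1.066]
ft_force: [0.0, 0.1, -0.9]
finger_gap: -0.004
```

```bash
python3 - <<'E'
from kin import *
p,R=now();print(toH(p,hp),toH(p+.014*R[:,2],hp))
E
```

```text
t 23.13 q [-0.7077  0.2843  1.9961  1.0161  0.5799 -0.0353] p [ 0.5891 -0.3006  0.2218] F [ 0.0476  0.0718 -0.8973] gap -0.004
[[ 0.1206 -0.2242  0.2218]] [[ 0.1296 -0.223   0.2111]]
```

>>> apply_moves --increments '[{"tx": -0.005,"ty": 0.05,"tz": -0.004,"wx": 0,"wy": 0,"wz": 0,"grip": 1},{"tx": -0.005,"ty": 0.05,"tz": -0.004,"wx": 0,"wy": 0,"wz": 0,"grip": 1}]'

```text
time: 23.3
eef_pos: [0.5891, -0.304, 0.2214]
ee_rot: [-2.915, -0.145, -1.066]
ft_force: [0.6, 2.6, 1.6]
finger_gap: -0.003
```

>>> apply_moves --increments '[{"tx": -0.005,"ty": 0.04,"tz": -0.004,"wx": 0,"wy": 0,"wz": 0,"grip": 1},{"tx": -0.005,"ty": 0.04,"tz": -0.004,"wx": 0,"wy": 0,"wz": 0,"grip": 1}]'

```text
time: 23.47
eef_pos: [0.5891, -0.307, 0.2212]
ee_rot: [-2.914, -0.145, -1.065]
ft_force: [-1.9, 3.3, 1.2]
finger_gap: 0.003
```

>>> apply_moves --increments '[{"tx": -0.005,"ty": 0.04,"tz": -0.004,"wx": 0,"wy": 0,"wz": 0,"grip": 1},{"tx": -0.005,"ty": 0.04,"tz": -0.004,"wx": 0,"wy": 0,"wz": 0,"grip": 1}]'

```text
time: 23.63
eef_pos: [0.589, -0.3075, 0.2212]
ee_rot: [-2.909, -0.148, -1.064]
ft_force: [0.7, 18.2, 8.1]
finger_gap: -0.0
```

>>> apply_moves --increments '[{"tx": -0.003,"ty": 0.03,"tz": -0.002,"wx": 0,"wy": 0,"wz": 0,"grip": 1}]'

```text
time: 23.72
eef_pos: [0.5889, -0.3076, 0.2211]
ee_rot: [-2.907, -0.149, -1.063]
ft_force: [-1.1, 20.5, 10.1]
finger_gap: 0.001
```

>>> apply_moves --increments '[{"tx": 0.02,"ty": -0.2,"tz": 0.015,"wx": 0,"wy": 0,"wz": 0,"grip": 1},{"tx": 0.02,"ty": -0.2,"tz": 0.015,"wx": 0,"wy": 0,"wz": 0,"grip": 1},{"tx": 0,"ty": 0,"tz": -0.6,"wx": 0,"wy": 0,"wz": 0,"grip": 1},{"tx": 0,"ty": 0,"tz": -0.9,"wx": 0,"wy": 0,"wz": 0,"grip": 1},{"tx": 0,"ty": 0,"tz": -0.9,"wx": 0,"wy": 0,"wz": 0,"grip": 1},{"tx": 0.5,"ty": 0,"tz": -0.9,"wx": 0,"wy": 0,"wz": 0,"grip": 1},{"tx": 0.5,"ty": 0,"tz": -0.9,"wx": 0,"wy": 0,"wz": 0,"grip": 1},{"tx": 0.5,"ty": 0,"tz": -0.9,"wx": 0,"wy": 0,"wz": 0,"grip": 1}]'

```text
time: 24.38
eef_pos: [0.5029, -0.3042, 0.4174]
ee_rot: [-2.917, -0.143, -1.065]
ft_force: [0.8, -0.5, 0.7]
finger_gap: 0.001
```

```bash
python3 - <<'E'
from kin import *
from plant import arm
p,R=now()
t=arm.snapshot("top");cv2.imwrite("pics/t3.png",t[:,:,::-1])
s=arm.snapshot("scene");cv2.imwrite("pics/f.png",np.vstack([cv2.resize(t[60:310,170:530,::-1],(560,389)),cv2.resize(s[160:345,250:650,::-1],(560,211))]))
# fin y in hood via outer plane
nx,nz=-np.sin(np.radians(50)),np.cos(np.radians(50));nw=H([[nx,0,nz]],[0,0,hp[2]])[0];p0=H([[.012,0,.052]],hp)[0]
for f in('pics/top0.png','pics/t3.png'):
    g=(cv2.imread(f).max(2)<35).astype(np.uint8);n,l,st,c=cv2.connectedComponentsWithStats(g)
    for i in range(1,n):
        if st[i][4]>250 and 150<c[i][1]<300: print(f,st[i],toH(onplane('top',c[i],nw,nw@p0+.03),hp))
E
```

```text
t 24.38 q [-0.8416 -0.0387  1.8897  0.6901  0.9555  0.3184] p [ 0.5029 -0.3042  0.4174] F [ 0.8371 -0.5446  0.6911] gap 0.001
pics/top0.png [265 173  10  55 469] [[0.119  0.2165 0.2262]]
pics/top0.png [432 199  24  51 547] [[ 0.1127 -0.1844  0.2187]]
pics/top0.png [184 223  25  25 480] [[0.0264 0.4045 0.1159]]
pics/t3.png [249 171  12  56 524] [[0.1175 0.2503 0.2244]]
pics/t3.png [456 202  26  51 573] [[ 0.112  -0.2444  0.2179]]
pics/t3.png [184 223  25  25 473] [[0.0264 0.4046 0.1159]]
pics/t3.png [ 486  249   89   84 3044] [[ 0.0004 -0.4499  0.0849]]
```

View pics/f.png

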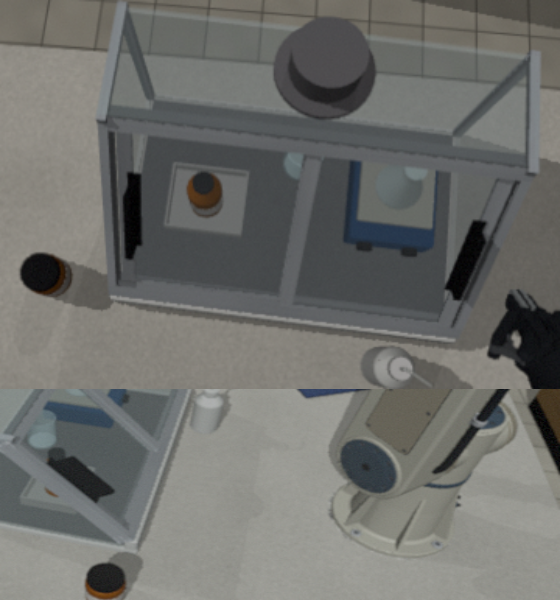

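```bash
python3 - <<'E'
from plant import arm
print(arm.sense()['time'],arm.hand_in())
E
```

```text
the job is handed in; nothing more can be done
24.4833 None
```

The bottle is standing upright near the middle of the spill tray and both panes are shut. I handed the job in at 24.5 s, with the arm clear of everything.

- **Order of work:** I pushed the rear pane right to its stop, which also pushed the front pane nearly shut. I then carried the bottle in over the sill and released it once its weight came off the wrist. Last, I pushed the rear pane left and the front pane right, each to its stop.
- **Panes:** Both ended with a sharp rise in force, from about 3 N to about 40 N for the rear pane and about 23 N for the front. In the final picture the middle rails sit on top of each other. The pull positions I measured in that picture (hood y 250 and -244 mm) fall 5 to 11 mm short of the nominal ±255. I put that down to the rough image fit and relied on the stop forces instead.
- **Other objects:** The jar and wash bottle are at the same picture positions as before, to within about a pixel. The beaker looks untouched in the pictures.
- **What went wrong:**
  - One early move call was refused because its rows left out some keys, so the call after it ran from the wrong pose, in open space.
  - The first push on the rear pane's open stop reached about 110 N at the wrist, under the 120 N limit; I used finer steps after that.
  - The first grip on the bottle was too high, so I let go and took it again lower before lifting.

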